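Turn the glaze test discs through the twist chute and lay them on the kiln shelf

ROBOT

A 7-joint arm with a two-finger parallel gripper is mounted at the origin on the work surface. World frame = base frame: x ahead of the robot, y to its left, z up, the work surface at z = 0. Lengths are in m, angles in degrees, forces in N, time in s.
With the tool pointing down it reaches from about 0.425 to 0.875 m from the base axis. Payload 9.9 kg.
Tool frame: the origin (TCP) lies at the very end of the fingers, on their centre line; the grasp point (between the pads) lies 19 mm behind it (manip.tcp_to_grasp is the distance from the TCP to the grasp point, in m); z points along the fingers, y is the line along which they close (so a half turn about z gives the same grasp; the last joint's range is limited). The gripper opens to 85 mm and grips with 20 to 120 N. Pads are 22 mm wide; open, the fingers measure 114 mm over their backs; the gripper's body (76 mm by 85 mm) begins 54 mm behind the grasp point. The pads swing forward as they close: fully open they stand 13 mm farther back than shut.
Start: joints at [-73.9, 32.985, 1.427, 82.34, -0.859, 64.687, -3.237], TCP at [0.241, 0.631, 0.231] pointing down, gripper open.
Joint ranges: [-157.87, 157.87], [-19.46, 123.44], [-87.15, 90], [11.01, 140.99], [-62.26, 242.26], [9.8, 113.94], [-161.44, 161.44]. Speed limits (degrees/s): [127.2, 127.2, 172.46, 172.46, 180, 180, 180].

INTERFACE

Orientations are given as a 3x3 rotation matrix whose columns are the frame's x, y, z axes.
In Python, from station import manip gives the robot as it stands. The module is installed in compiled form; this text tells all that it offers.
- The arm moves only by the shell command python3 -m handwheel 'ROWS' [FORCE]. ROWS is JSON, a list of rows, each a list of 5 numbers: the shift along the tool's x, y, z in m, then the turn about the tool's z in degrees, then the gripper command: -1 is fully open, 1 is shut, values between are in proportion. A call has exactly 5 rows; each row is the pose to reach, as a shift and turn from the pose commanded when the call began, along the tool's axes at that moment; what a row does not reach only later rows make up. A row lasts 1/12 s, in which the tool goes at most 41.7 mm and 7.16 degrees, less where a joint would pass 70% of its speed; a pose out of reach is approached as far as the arm can. A call with a gripper value outside its range is refused whole. The fingers move at their own pace and stop on an object; FORCE is the grip in N (left out, the last holds). Time passes only in rows, so rows that repeat a pose let the fingers close, or fill a call up. It gives the time, the measured TCP pose, the force, the opening and the grip force at its end, in the units of the state.
- manip.state(): the state, without advancing time (a new reading comes with each control period).
- manip.capture(name): name is "scene" or "top" or "wrist"; returns a dict with "image" (420x560x3 uint8, red, green, blue), "fovy" (degrees; the focal length in pixels is half the picture's height over the tangent of half this angle, whatever the lens; pixels are square), "cx", "cy" (the principal point, pixels), "k1" (the pictures are not rectified: a ray, as slopes to the right and down, at radius r is drawn at 1 + k1 r^2 times it, then the intrinsics apply), "extrinsics" (4x4, takes a point from world to camera coordinates). Camera axes: x right, y down, z forward; pixel columns grow to the right and rows downward; lengths in m; the calibration is good to about 2 mm. A picture is of the moment at which its call begins. There is no depth.
- manip.finish_job(): hands the job in; it is judged then, once.
The state is a dict: "time_s": time; "q": joint angles; "joint_velocities": joint speeds; "joint_efforts": joint torques, N m; "tcp_pos": TCP position; "ee_rot": TCP orientation; "wrist_force": force on the tool from outside, world axes, zero at the start; "wrist_torque": the same for the moment, N m; "finger_gap": opening from 0.0 (shut) to 1.0 (fully open); "grasp_force": force on a finger pad.
Only numpy, scipy, OpenCV 4.12 (cv2) and the standard library are available. Lean on these libraries where they do the work, as an engineer would, in place of code of your own. Each camera call takes 0.05 s, during which the arm holds its last target. There are 200 camera calls.

TASK

Clear the blue glaze pot out of the chute's outlet pan and stand it on the round black mat. Then, one disc after another from palest to darkest glaze (white, yellow, green, blue; some may be missing), drop each disc from the rack through the twisted wire chute the right way round for it to come out glaze up, and lift it from the pan onto the grey kiln shelf: in the end all discs lie flat on the shelf, glazed side up, side by side and wholly on it, set down gently and not dropped, with the pot still standing wholly on its mat. Leave the mug, the red rib and the plant where they are.

Things in the scene. Friction and masses are not known exactly. Their poses are not given: they have to be found in the camera images.
- chute: Fixed turning chute: a 310 mm tall cage of steel wires on a blue stand. Origin on the table, on the cage's axis; +x points to the blue upright post behind the cage, -x out along the outlet pan, z up. A disc let go in the mouth falls through in about 0.5 s, turned half round, slides down a ramp towards -x and comes to lie flat in the pan: the face that looked to the post (+x) ends uppermost.
- mouth (a point): Centre of the cage's open top, axes as the chute; wires end 3 mm above it, the post is lower. A slot for a disc on edge: 72 mm long (along y), 16 to 20 mm wide (along x); plumb for 17 mm, then twisting half a turn in 180 mm. Let a disc go with its lower edge 15 to 40 mm below this point, its axis along x, within 5 mm and 0.12 rad; fingertips stay above the wires.
- guide (a point): Point on the cage's axis, 107 mm below the mouth, about half-way down the twist. A disc whose centre is within 30 mm of the axis and from 60 mm below to 50 mm above this point is inside the guide.
- pan (a point): Centre of the outlet pan's floor, 150 mm from the cage's axis, 6 mm above the table, 126 mm wide, sides open, slippery; axes as the chute. Stop wall 34 mm high at x -49 mm. Discs stop flat at x -17 to +25, y within 30 mm. Nearer the cage: a 15 degree slope from x +48 mm on, hold-down wires at y +-29 mm, 52 mm high, from x +52 mm on; ramp walls at y +-47 mm, 55 mm high, from x +80 mm.
- pot_mid (a point): Centre, half-way up, of a squat round blue glaze pot with a cork lid, 61 mm diameter, 42 mm tall, about 0.2 kg, z up. At the start it stands in the outlet pan, in the way of the discs.
- mat_top (a point): Centre of the top of a fixed black rubber mat, round, 100 mm diameter, 4 mm thick: the place of the glaze pot.
- shelf_top (a point): Centre of the top of the kiln shelf, a fixed square grey slab, 200 x 200 mm, 16 mm thick; x and y axes along its sides, z up.
- white_disc (a point): Centre of a glaze test disc, 66 mm diameter, 8 mm thick, 60 g. Its +x axis is the disc's axis and points out of the white glazed face; the other face and rim half are bare red clay. At the start it stands on edge in a wooden rack, its lower edge 8 mm above the table, the rack 38 mm tall. Places are 58 mm apart; discs face either way. None if absent or in the fingers.
- yellow_disc (a point): Centre of a glaze test disc, 66 mm diameter, 8 mm thick, 60 g. Its +x axis is the disc's axis and points out of the yellow glazed face; the other face and rim half are bare red clay. At the start it stands on edge in a wooden rack, its lower edge 8 mm above the table, the rack 38 mm tall. Places are 58 mm apart; discs face either way. None if absent or in the fingers.
- green_disc (a point): Centre of a glaze test disc, 66 mm diameter, 8 mm thick, 60 g. Its +x axis is the disc's axis and points out of the green glazed face; the other face and rim half are bare red clay. At the start it stands on edge in a wooden rack, its lower edge 8 mm above the table, the rack 38 mm tall. Places are 58 mm apart; discs face either way. None if absent or in the fingers.
- blue_disc (a point): Centre of a glaze test disc, 66 mm diameter, 8 mm thick, 60 g. Its +x axis is the disc's axis and points out of the blue glazed face; the other face and rim half are bare red clay. At the start it stands on edge in a wooden rack, its lower edge 8 mm above the table, the rack 38 mm tall. Places are 58 mm apart; discs face either way. None if absent or in the fingers.
- mug: Bystander: white ceramic mug holding brushes, 72 mm diameter, 85 mm tall (brushes to 140 mm), origin under its centre.
- rib: Bystander: flat round red rib, 64 mm diameter, 6 mm thick, lying on the table, origin under its centre.
- succulent: Bystander: white plant pot with a succulent, 80 mm diameter, 100 mm tall, origin under its centre.

How it is judged:
By the outcome, as a careful person would: the job done as asked, in the order asked, and still so for the second after the job is handed in, with the robot touching nothing.
Of white, yellow, green, blue only 2 to 3 are there at a start; the rules pass over those that are not, and their reading is None.
At some moment in a run one of pot may be knocked a few centimetres aside while the robot is not near it.
It also fails if it takes over 210 s, if anything falls off the work surface, if the arm or the gripper's body presses on something with over 40 N, if the wrist force passes 120 N, or if a joint passes its speed limit or range.

## Working session

There is one attempt and no reset: what is moved stays moved. The work goes in short steps, Python scripts to look and compute and a shell command to move; the robot and the scene stay as the last step left them, time stands still between calls to the robot, and variables do not carry over. Pictures are saved under pics/ and viewed, at most 14 in all, crops included, and the job is handed in when it is done.

```bash
mkdir -p pics; cat > h.py <<'E'
import numpy as np, cv2
from station import manip
def cap(n,f=None):
    c=manip.capture(n)
    if f: cv2.imwrite('pics/'+f,cv2.cvtColor(c['image'],cv2.COLOR_RGB2BGR))
    return c
def K(c):
    h=c['image'].shape[0]; f=h/2/np.tan(np.radians(c['fovy'])/2)
    return np.array([[f,0,c['cx']],[0,f,c['cy']],[0,0,1]]),np.array([c['k1'],0,0,0,0.])
def px2w(c,uv,z):
    k,d=K(c); E=np.array(c['extrinsics'])
    p=cv2.undistortPointsIter(np.array([[uv]],float),k,d,None,None,(3,50,1e-10))[0,0]
    R,t=E[:3,:3],E[:3,3]; o=-R.T@t; r=R.T@np.array([p[0],p[1],1])
    return o+r*(z-o[2])/r[2]
def w2px(c,P):
    k,d=K(c);E=np.array(c['extrinsics'])
    return cv2.projectPoints(np.array(P,float).reshape(-1,1,3),cv2.Rodrigues(E[:3,:3])[0],E[:3,3],k,d)[0].reshape(-1,2)
E
python3 - <<'E'
from h import *
np.set_printoptions(precision=4,suppress=True)
for n in('scene','top','wrist'):
    c=cap(n,n+'0.png'); E=c['extrinsics']; print(n,c['fovy'],c['k1'],(-E[:3,:3].T@E[:3,3]),E[2,:3])
s=manip.state(); print(s['tcp_pos'],s['ee_rot'],s['time_s'],manip.tcp_to_grasp,s['finger_gap'])
for n in('scene','top'):
    im=cv2.imread(f'pics/{n}0.png'); cv2.imwrite(f'pics/{n}0b.png',cv2.resize(im,(800,600),interpolation=cv2.INTER_CUBIC))
E
```

```text
scene 49.40275875603158 -0.10242668135328259 [ 1.354  -0.1245  0.7753] [-0.8013  0.1375 -0.5823]
top 57.85553426301999 -0.06112346000412222 [0.3655 0.0159 1.1094] [ 0.2088  0.0328 -0.9774]
wrist 62.11743740721299 -0.053731390185743695 [0.1601 0.6604 0.374 ] [ 0.3069 -0.1193 -0.9442]
[0.2407 0.6303 0.2306] [[-0.9342  0.3568 -0.0004]
 [ 0.3568  0.9342 -0.0012]
 [-0.0001 -0.0013 -1.    ]] 0.15 0.0187 0.9974382978159003
```

View pics/scene0b.png

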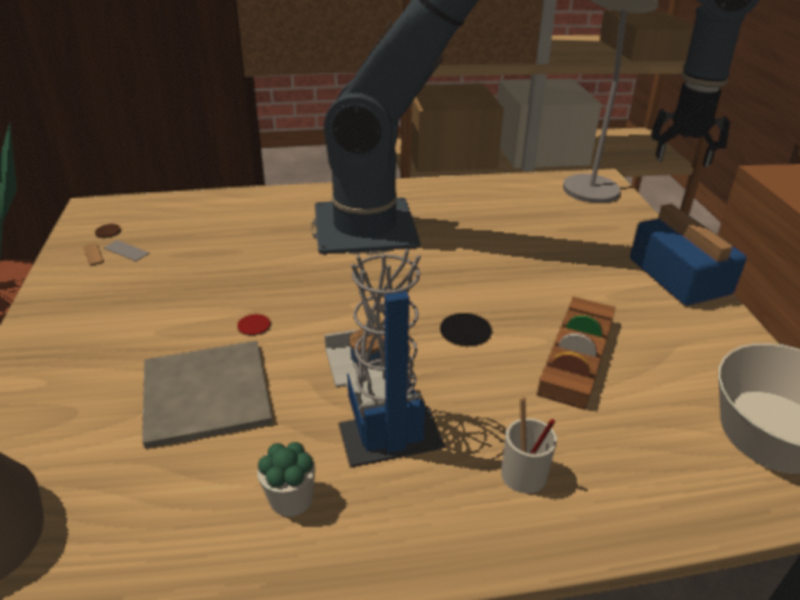

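View pics/top0b.png

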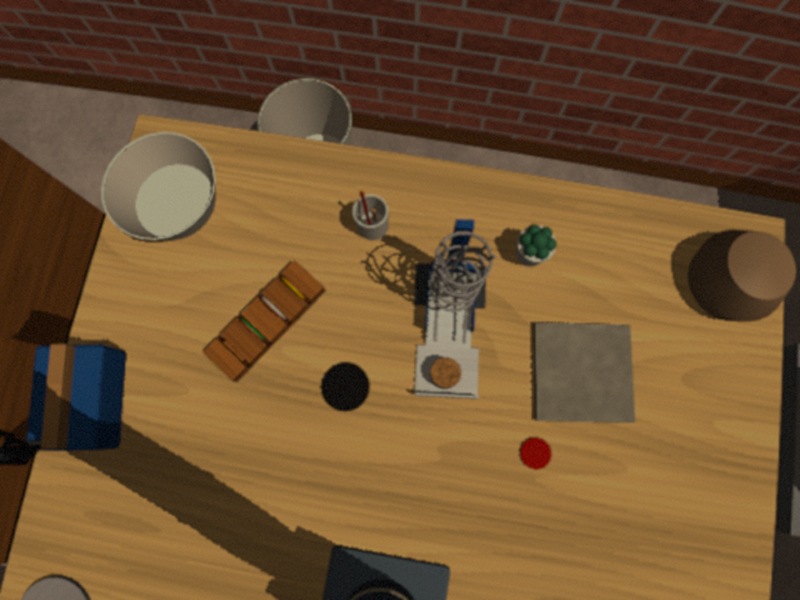

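The scene picture shows green (585,325), white (577,345) and yellow (572,365) discs in the rack; no blue. The top picture shows the mat at (345,386), the pot at (446,372), the shelf around (584,372), and the chute mouth near (463,250). Next, enlarged crops.

```bash
python3 - <<'E'
from h import *
np.set_printoptions(precision=4,suppress=True)
c=cap('top'); 
P=lambda u,v,z: px2w(c,(u*.7,v*.7),z)
for n,u,v,z in [('mat',345,386,.004),('pot',446,372,.048),('s1',534,322,.016),('s2',630,324,.016),('s3',634,421,.016),('s4',535,420,.016),('pan1',417,346,.006),('pan2',478,346,.006),('pan3',477,398,.04),('pan4',415,393,.04),('mouth',463,253,.313),('mug',371,205,.085),('rib',535,453,.006),('suc',537,243,.1),('r1',292,262,.038),('r2',325,290,.038),('r3',237,380,.038),('r4',205,350,.038)]: print(n,P(u,v,z))
im=cv2.imread('pics/top0.png'); sc=cv2.imread('pics/scene0.png')
a=cv2.resize(im[155:285,280:350],None,fx=4.5,fy=4.5,interpolation=cv2.INTER_CUBIC)
b=cv2.resize(im[180:270,140:230],None,fx=5,fy=5,interpolation=cv2.INTER_CUBIC)
o=np.zeros((600,800,3),np.uint8); o[:585,:315]=a; o[:450,325:775]=b
cv2.imwrite('pics/crop1.png',o)
cv2.imwrite('pics/crop2.png',cv2.resize(sc[200:290,370:440],None,fx=6,fy=6,interpolation=cv2.INTER_CUBIC))
E
```

```text
mat [0.4184 0.1487 0.004 ]
pot [ 0.4767 -0.0456  0.048 ]
s1 [ 0.612  -0.2102  0.016 ]
s2 [ 0.6419 -0.4086  0.016 ]
s3 [ 0.4462 -0.4345  0.016 ]
s4 [ 0.4158 -0.2368  0.016 ]
pan1 [0.5235 0.0188 0.006 ]
pan2 [ 0.5448 -0.1045  0.006 ]
pan3 [ 0.4377 -0.1137  0.04  ]
pan4 [0.4268 0.0071 0.04  ]
mouth [ 0.6335 -0.0277  0.313 ]
mug [0.7786 0.1577 0.085 ]
rib [ 0.3523 -0.2474  0.006 ]
suc [ 0.7507 -0.1797  0.1   ]
r1 [0.6466 0.3016 0.038 ]
r2 [0.6    0.2223 0.038 ]
r3 [0.391  0.3573 0.038 ]
r4 [0.4378 0.435  0.038 ]
```

View pics/crop1.png

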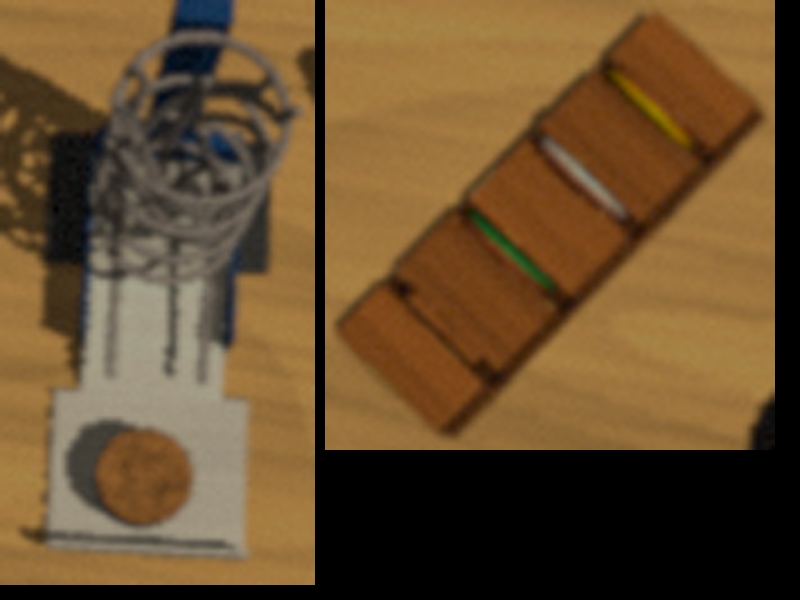

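View pics/crop2.png

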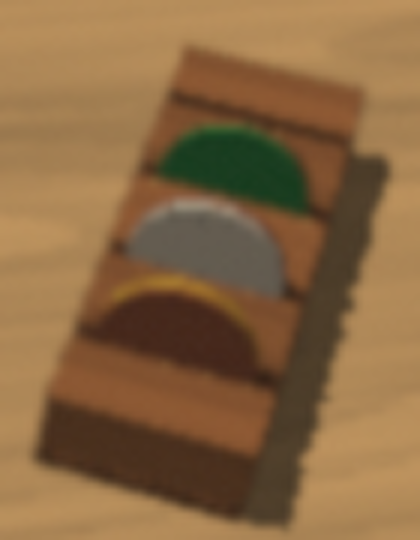

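The discs present are white, yellow and green. White and green glaze face +x (away from the robot). Yellow's clay faces +x, so its glaze faces the robot. Chute yaw is about 9.8°, with the pan near (0.482,-0.047). I'll move above the pot with the tool y across the pan.

```bash
cat >> h.py <<'E'
def go(x,y,z,yaw=None):
    "print shift in tool axes and turn from present measured pose; yaw = world angle of tool y, deg"
    s=manip.state(); R=np.array(s['ee_rot']); p=np.array(s['tcp_pos'])
    d=R.T@(np.array([x,y,z])-p); a=np.degrees(np.arctan2(R[1,1],R[0,1]))
    t=0 if yaw is None else -((yaw-a+180)%360-180)
    print('tcp',p.round(4),'yaw %.1f q7 %.1f gap %.2f t %.1f'%(a,s['q'][6],s['finger_gap'],s['time_s']),'shift',d.round(4),'turn %.1f'%t)
E
A='[[-0.023,-0.0275,-0.001,0,-1],[-0.046,-0.055,-0.002,0,-1],[-0.069,-0.082,-0.003,0,-1],[-0.092,-0.1095,-0.004,0,-1],[-0.1155,-0.137,-0.005,0,-1]]'
python3 -m handwheel '[[-0.023,-0.0275,-0.001,0,-1],[-0.046,-0.055,-0.002,0,-1],[-0.069,-0.082,-0.003,0,-1],[-0.092,-0.1095,-0.004,0,-1],[-0.1155,-0.137,-0.005,0,-1]]' 30
python3 -c "
from h import *
go(.477,-.046,.25,-80.2)"
```

```text
time_s: 0.62
tcp_pos: [0.3, 0.4597, 0.2362]
ee_rot: [[-0.934, 0.357, -0.0], [0.357, 0.934, -0.0], [-0.0, -0.0, -1.0]]
wrist_force: [1.0, -0.5, -0.9]
finger_gap: 1.0
grasp_force: 0.0
tcp [0.3    0.4597 0.2362] yaw 69.1 q7 8.3 gap 1.00 t 0.6 shift [-0.3456 -0.4094 -0.0137] turn 149.3
```

```bash

python3 -m handwheel '[[-0.023,-0.0275,-0.001,0,-1],[-0.046,-0.055,-0.002,0,-1],[-0.069,-0.082,-0.003,0,-1],[-0.092,-0.1095,-0.004,0,-1],[-0.1155,-0.137,-0.005,0,-1]]' >/dev/null
python3 -m handwheel '[[-0.023,-0.0275,-0.001,0,-1],[-0.046,-0.055,-0.002,0,-1],[-0.069,-0.082,-0.003,0,-1],[-0.092,-0.1095,-0.004,0,-1],[-0.1155,-0.137,-0.005,0,-1]]' >/dev/null
python3 -m handwheel '[[-0.023,-0.0275,-0.001,0,-1],[-0.046,-0.055,-0.002,0,-1],[-0.069,-0.082,-0.003,0,-1],[-0.092,-0.1095,-0.004,0,-1],[-0.1155,-0.137,-0.005,0,-1]]'
for i in 1 2 3 4 5; do python3 -m handwheel '[[0,0,0,6,-1],[0,0,0,12,-1],[0,0,0,18,-1],[0,0,0,24,-1],[0,0,0,30,-1]]' | tail -1; done
python3 -c "
from h import *
go(.477,-.046,.25,-80.2)
c=cap('wrist','w1.png'); print(c['extrinsics'])
print(manip.state()['q'])"
```

```text
time_s: 1.87
tcp_pos: [0.4771, -0.0479, 0.2515]
ee_rot: [[-0.934, 0.357, 0.0], [0.357, 0.934, 0.0], [-0.0, 0.0, -1.0]]
wrist_force: [0.5, 0.0, 0.0]
finger_gap: 1.004
grasp_force: 0.0
grasp_force: 0.0
grasp_force: 0.0
grasp_force: 0.0
grasp_force: 0.0
grasp_force: 0.0
tcp [ 0.4768 -0.0461  0.2513] yaw -81.2 q7 -55.9 gap 1.00 t 4.0 shift [ 0.0002 -0.      0.0013] turn -1.0
[[ 1.53582662e-01 -9.88135598e-01  6.37613897e-04 -1.19164105e-01]
 [-9.33170887e-01 -1.44827408e-01  3.28963703e-01  3.87423500e-01]
 [-3.24968401e-01 -5.11181240e-02 -9.44342351e-01  5.52986066e-01]
 [ 0.00000000e+00  0.00000000e+00  0.00000000e+00  1.00000000e+00]]
[-38.09709248  22.28141863  53.97879056 110.30839635 -21.20380952
  57.9954478  -56.23283409]
```

View pics/w1.png

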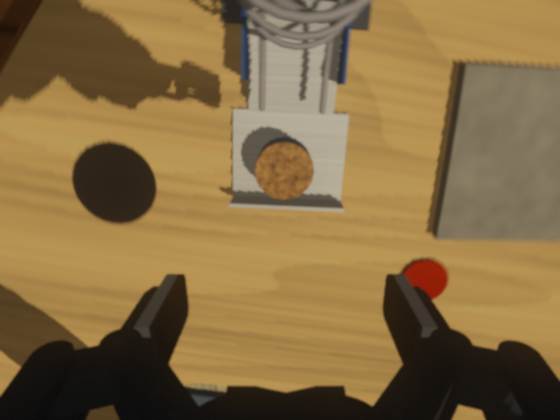

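The wrist view shows the pot's lid at (284,170), pan back corners at (233,109) and (349,113), stop wall ends at (231,207) and (342,210), the mat at (115,182), and the shelf's near-left corner at (436,238).

```bash
python3 - <<'E'
from h import *
np.set_printoptions(precision=4,suppress=True)
c=cap('wrist'); 
for n,u,v,z in [('pot',284,170,.048),('p1',233,109,.006),('p2',349,113,.006),('w1',231,207,.04),('w2',342,210,.04),('mat',114.5,182,.004),('shelf',437,239,.016),('sh2',460,62,.016),('rib',426,277,.006)]: print(n,px2w(c,(u,v),z))
E
```

```text
pot [ 0.477 -0.045  0.048]
p1 [0.5259 0.0181 0.006 ]
p2 [ 0.5402 -0.107   0.006 ]
w1 [0.4262 0.0054 0.04  ]
w2 [ 0.4404 -0.114   0.04  ]
mat [0.4236 0.1486 0.004 ]
shelf [ 0.4125 -0.2407  0.016 ]
sh2 [ 0.6091 -0.2084  0.016 ]
rib [ 0.3546 -0.2478  0.006 ]
```

```bash

python3 -m handwheel '[[0,0,0.03,0,-1],[0,0,0.06,0,-1],[0,0,0.09,0,-1],[0,0,0.12,0,-1],[0,0,0.15,0,-1]]' >/dev/null
python3 -m handwheel '[[0,0,0.02,0,-1],[0,0,0.04,0,-1],[0,0,0.06,0,-1],[0,0,0.083,0,-1],[0,0,0.083,0,-1]]'
python3 -m handwheel '[[0,0,0,0,-0.5],[0,0,0,0,0],[0,0,0,0,0.4],[0,0,0,0,0.4],[0,0,0,0,0.4]]' 40
python3 -m handwheel '[[0,0,0,0,0.4],[0,0,0,0,0.4],[0,0,0,0,0.4],[0,0,0,0,0.4],[0,0,0,0,0.4]]'
python3 -c "
from h import *
cap('scene','s2.png')
im=cv2.imread('pics/s2.png'); cv2.imwrite('pics/s2b.png',cv2.resize(im[150:320,180:400],(770,595),interpolation=cv2.INTER_CUBIC))"
```

```text
time_s: 4.88
tcp_pos: [0.4754, -0.0458, 0.0156]
ee_rot: [[0.987, 0.162, -0.004], [0.162, -0.987, 0.001], [-0.004, -0.001, -1.0]]
wrist_force: [-1.2, -0.2, 0.3]
finger_gap: 1.002
grasp_force: 0.0
time_s: 5.3
tcp_pos: [0.4778, -0.0463, 0.0197]
ee_rot: [[0.987, 0.159, 0.002], [0.159, -0.987, -0.0], [0.002, 0.0, -1.0]]
wrist_force: [-0.7, -0.7, 8.8]
finger_gap: 0.692
grasp_force: 43.7
time_s: 5.72
tcp_pos: [0.4778, -0.0463, 0.0197]
ee_rot: [[0.987, 0.159, 0.003], [0.159, -0.987, -0.0], [0.002, 0.0, -1.0]]
wrist_force: [-1.1, -0.5, 8.9]
finger_gap: 0.69
grasp_force: 43.7
```

```bash

python3 -m handwheel '[[0,0,-0.015,0,0.4],[0,0,-0.03,0,0.4],[0,0,-0.05,0,0.4],[0,0,-0.07,0,0.4],[0,0,-0.09,0,0.4]]'
python3 -m handwheel '[[-0.003,-0.02,0,0,0.4],[-0.006,-0.045,0,0,0.4],[-0.009,-0.07,0,0,0.4],[-0.012,-0.095,0,0,0.4],[-0.015,-0.12,0,0,0.4]]' >/dev/null
python3 -m handwheel '[[-0.003,-0.025,0,0,0.4],[-0.006,-0.05,0,0,0.4],[-0.009,-0.07,0,0,0.4],[-0.01,-0.081,0,0,0.4],[-0.01,-0.081,0,0,0.4]]'
python3 -c "
from h import *
go(.421,.1487,.018,-80.2)"
```

```text
time_s: 6.18
tcp_pos: [0.4767, -0.046, 0.1099]
ee_rot: [[0.987, 0.159, 0.0], [0.159, -0.987, 0.0], [0.0, -0.0, -1.0]]
wrist_force: [0.1, -0.2, -1.6]
finger_gap: 0.69
grasp_force: 44.1
time_s: 7.02
tcp_pos: [0.4195, 0.1513, 0.1087]
ee_rot: [[0.987, 0.163, -0.0], [0.163, -0.987, 0.001], [-0.0, -0.001, -1.0]]
wrist_force: [-0.2, 0.0, -2.0]
finger_gap: 0.692
grasp_force: 44.1
tcp [0.4195 0.1513 0.1087] yaw -80.6 q7 -64.6 gap 0.69 t 7.0 shift [0.0011 0.0029 0.0907] turn -0.4
```

```bash

python3 -m handwheel '[[0.001,0.002,0.02,0,0.4],[0.001,0.002,0.04,0,0.4],[0.001,0.002,0.06,0,0.4],[0.001,0.002,0.075,0,0.4],[0.001,0.002,0.083,0,0.4]]'
python3 -m handwheel '[[0,0,0.002,0,0.4],[0,0,0.004,0,0.4],[0,0,0.006,0,0.4],[0,0,0.007,0,0.4],[0,0,0.007,0,0.4]]'
python3 -m handwheel '[[0,0,0.001,0,0.4],[0,0,0.001,0,0.2],[0,0,0.001,0,0],[0,0,0.001,0,-0.5],[0,0,0.001,0,-1]]'
python3 -m handwheel '[[0,0,0,0,-1],[0,0,0,0,-1],[0,0,0,0,-1],[0,0,-0.01,0,-1],[0,0,-0.03,0,-1]]'
python3 -m handwheel '[[0,0,-0.03,0,-1],[0,0,-0.07,0,-1],[0,0,-0.11,0,-1],[0,0,-0.15,0,-1],[0,0,-0.19,0,-1]]'
python3 -c "
from h import *
for n,z in (('white',.07),): pass
c=cap('top','t3.png'); im=cv2.imread('pics/t3.png'); cv2.imwrite('pics/t3b.png',cv2.resize(im[150:290,140:360],(800,509),interpolation=cv2.INTER_CUBIC))
X=140;Y=180
for n,u,v in(('yellow',650,112),('white',585,180),('green',513,252)): print(n,px2w(c,((u-325)/5+X,v/5+Y),.072))
go(.52,.32,.25,-32.6)"
```

```text
time_s: 7.43
tcp_pos: [0.4216, 0.1457, 0.0245]
ee_rot: [[0.987, 0.158, -0.001], [0.158, -0.987, -0.001], [-0.001, 0.0, -1.0]]
wrist_force: [0.6, -0.3, -1.7]
finger_gap: 0.693
grasp_force: 44.1
time_s: 7.85
tcp_pos: [0.422, 0.1466, 0.0187]
ee_rot: [[0.987, 0.158, 0.001], [0.158, -0.987, 0.0], [0.001, -0.0, -1.0]]
wrist_force: [-0.8, 0.5, -1.3]
finger_gap: 0.694
grasp_force: 44.1
time_s: 8.27
tcp_pos: [0.4218, 0.1466, 0.0174]
ee_rot: [[0.987, 0.158, 0.0], [0.158, -0.987, 0.0], [0.0, -0.0, -1.0]]
wrist_force: [-0.4, -0.1, -0.1]
finger_gap: 0.869
grasp_force: 0.0
time_s: 8.68
tcp_pos: [0.4208, 0.1461, 0.0464]
ee_rot: [[0.987, 0.158, -0.003], [0.158, -0.987, -0.001], [-0.003, 0.001, -1.0]]
wrist_force: [0.1, -0.5, -0.9]
finger_gap: 1.003
grasp_force: 0.0
time_s: 9.1
tcp_pos: [0.4212, 0.1458, 0.2391]
ee_rot: [[0.988, 0.157, -0.001], [0.157, -0.988, -0.001], [-0.001, 0.001, -1.0]]
wrist_force: [0.9, 1.4, 0.1]
finger_gap: 1.004
grasp_force: 0.0
yellow [0.58342822 0.27875378 0.072     ]
white [0.53885007 0.30638002 0.072     ]
green [0.49198295 0.33706496 0.072     ]
tcp [0.4245 0.1457 0.245 ] yaw -81.0 q7 -77.7 gap 1.00 t 9.2 shift [ 0.1215 -0.1573 -0.0039] turn -48.4
```

View pics/t3b.png

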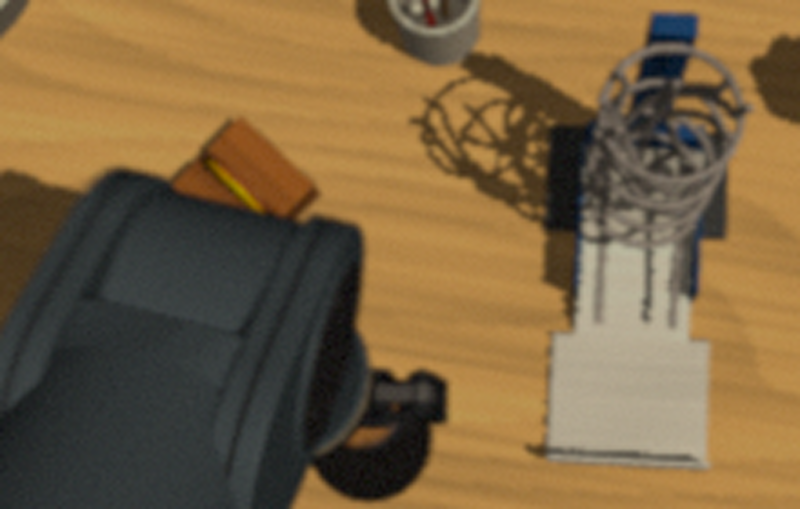

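The pan is now empty and the pot stands on the mat. Going over the white disc for a close look.

```bash

python3 -m handwheel '[[0.028,-0.028,0,0,-1],[0.056,-0.056,0,0,-1],[0.084,-0.084,0,0,0.3],[0.112,-0.112,0,0,0.3],[0.138,-0.14,0,0,0.3]]' >/dev/null
python3 -m handwheel '[[0,0,0,-5,0.3],[0,0,0,-10,0.3],[0,0,0,-15,0.3],[0,0,0,-20,0.3],[0,0,0,-25,0.3]]' >/dev/null
python3 -m handwheel '[[0,0,0,-5,0.3],[0,0,0,-10,0.3],[0,0,0,-15,0.3],[0,0,0,-20,0.3],[0,0,0,-23.4,0.3]]' >/dev/null
python3 -c "
from h import *
go(.539,.306,.045,-32.6)
c=cap('wrist','w4.png')"
```

```text
tcp [0.5357 0.3064 0.237 ] yaw -32.2 q7 -44.9 gap 0.35 t 10.4 shift [0.0015 0.0031 0.192 ] turn 0.4
```

View pics/w4.png

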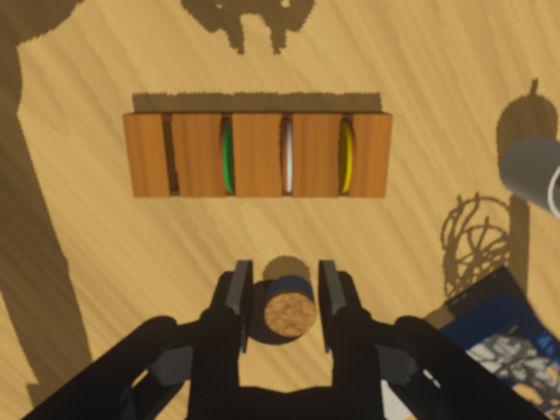

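The wrist view shows green at (228,157), white at (289,156) and yellow at (347,157), with the rack axis level in the picture. The white rim's clay half is on the left, so glaze faces +y tool, as expected.

```bash
python3 - <<'E'
from h import *
np.set_printoptions(precision=4,suppress=True)
c=cap('wrist')
g,w,y=[px2w(c,p,.073) for p in((228.5,157),(289.5,156),(347,157))]
print(g,w,y,np.linalg.norm(g-w),np.linalg.norm(w-y)); d=y-g; print(np.degrees(np.arctan2(d[1],d[0])))
d=px2w(c,(391,114),.038)-px2w(c,(124,115),.038);print(np.degrees(np.arctan2(d[1],d[0])),np.linalg.norm(d))
go(*w[:2],.045,-32.6)
E
```

```text
[0.5037 0.3521 0.073 ] [0.5503 0.3239 0.073 ] [0.5935 0.2959 0.073 ] 0.05452508277976846 0.051431529199306825
-32.057462462646654
-31.983295400829526 0.2579120694008977
tcp [0.5357 0.3064 0.2371] yaw -32.5 q7 -45.1 gap 0.35 t 10.5 shift [0.0226 0.003  0.1921] turn 0.1
```

```bash
python3 - <<'E'
import cv2
im=cv2.imread('pics/w4.png'); cv2.imwrite('pics/w4b.png',cv2.resize(im[105:205,210:370],(800,500),interpolation=cv2.INTER_CUBIC))
E
```

```text
(no output)
```

View pics/w4b.png

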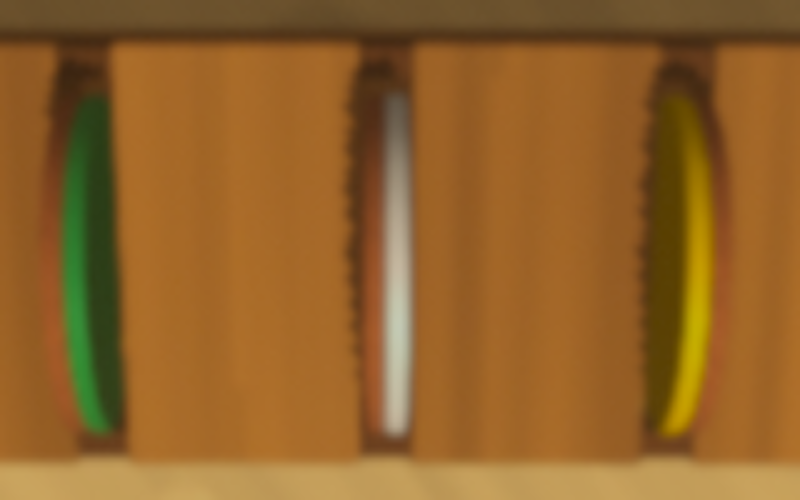

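```bash
python3 - <<'E'
from h import *
np.set_printoptions(precision=4,suppress=True)
c=cap('wrist')
f=lambda x,y,z: px2w(c,(210+x/5,105+y/5),z)
R=np.array(manip.state()['ee_rot'])[:2,:2]
for n,x in(('g',63),('w',384),('y',714)):
    a=f(x,255,.074); m=(f(x,42,.038)+f(x,460,.038))/2
    print(n,a,m, R.T@a[:2],R.T@m[:2], R.T@f(x,95,.045)[:2], R.T@f(x,435,.045)[:2])
go(0,0,0); print(R.T@np.array(manip.state()['tcp_pos'])[:2])
E
```

```text
g [0.5003 0.356  0.074 ] [0.4904 0.3529 0.038 ] [0.5695 0.2295] [0.5616 0.2229] [0.5944 0.2259] [0.527  0.2223]
w [0.5485 0.3253 0.074 ] [0.5444 0.3185 0.038 ] [0.5696 0.2867] [0.5617 0.2869] [0.5945 0.2867] [0.5272 0.287 ]
y [0.5982 0.2939 0.074 ] [0.5999 0.2833 0.038 ] [0.5699 0.3455] [0.562  0.3527] [0.5948 0.3493] [0.5274 0.3536]
tcp [0.5358 0.3064 0.2371] yaw -32.6 q7 -45.2 gap 0.35 t 10.6 shift [-0.5468 -0.2861  0.2373] turn 0.0
[0.5468 0.2862]
```

```bash

python3 -m handwheel '[[0.004,0,0.03,0,0.3],[0.008,0,0.06,0,0.3],[0.012,0,0.09,0,0.3],[0.0145,0,0.12,0,0.3],[0.0145,0,0.145,0,0.3]]' >/dev/null
python3 -m handwheel '[[0,0,0.015,0,0.3],[0,0,0.03,0,0.3],[0,0,0.041,0,0.3],[0,0,0.046,0,0.3],[0,0,0.046,0,0.3]]'
python3 -m handwheel '[[0,0,0,0,0.5],[0,0,0,0,0.7],[0,0,0,0,0.9],[0,0,0,0,1],[0,0,0,0,1]]' 40
python3 -m handwheel '[[0,0,0,0,1],[0,0,0,0,1],[0,0,-0.01,0,1],[0,0,-0.02,0,1],[0,0,-0.04,0,1]]'
python3 -m handwheel '[[0,0,-0.04,0,1],[0,0,-0.08,0,1],[0,0,-0.12,0,1],[0,0,-0.16,0,1],[0,0,-0.2,0,1]]' >/dev/null
python3 -m handwheel '[[0,0,-0.04,0,1],[0,0,-0.08,0,1],[0,0,-0.11,0,1],[0,0,-0.12,0,1],[0,0,-0.12,0,1]]'
python3 -c "
from h import *
go(.633,-.026,.40,8)"
```

```text
time_s: 11.38
tcp_pos: [0.5431, 0.3186, 0.0453]
ee_rot: [[0.538, 0.843, -0.001], [0.843, -0.538, -0.001], [-0.002, -0.001, -1.0]]
wrist_force: [-0.2, 0.2, 0.3]
finger_gap: 0.351
grasp_force: 0.0
time_s: 11.8
tcp_pos: [0.5442, 0.3191, 0.0472]
ee_rot: [[0.537, 0.843, 0.001], [0.843, -0.537, 0.001], [0.001, 0.001, -1.0]]
wrist_force: [-0.8, 0.2, 6.1]
finger_gap: 0.087
grasp_force: 42.3
time_s: 12.22
tcp_pos: [0.5429, 0.3182, 0.086]
ee_rot: [[0.538, 0.843, -0.002], [0.843, -0.538, -0.002], [-0.003, -0.001, -1.0]]
wrist_force: [-0.2, -0.0, -0.6]
finger_gap: 0.087
grasp_force: 41.5
time_s: 13.05
tcp_pos: [0.5443, 0.3184, 0.4099]
ee_rot: [[0.538, 0.843, 0.004], [0.843, -0.538, 0.003], [0.005, 0.002, -1.0]]
wrist_force: [0.1, -0.8, -0.6]
finger_gap: 0.083
grasp_force: 41.5
tcp [0.5443 0.3184 0.4099] yaw -32.5 q7 -50.4 gap 0.08 t 13.1 shift [-0.2428  0.2599  0.0094] turn -40.5
```

```bash

for i in 1 2 3; do python3 -m handwheel '[[-0.0197,0.0204,0,0,1],[-0.0394,0.0408,0,0,1],[-0.0591,0.0611,0,0,1],[-0.0788,0.0815,0,0,1],[-0.0985,0.1019,0,0,1]]' >/dev/null; done
python3 -m handwheel '[[0,0,0,-4,1],[0,0,0,-8,1],[0,0,0,-12,1],[0,0,0,-16,1],[0,0,0,-20,1]]' >/dev/null
python3 -m handwheel '[[0,0,0,-5,1],[0,0,0,-10,1],[0,0,0,-15,1],[0,0,0,-20.5,1],[0,0,0,-20.5,1]]'
python3 -c "
from h import *
go(.633,-.026,.40,8)
cap('wrist','w5.png')
im=cv2.imread('pics/w5.png'); cv2.imwrite('pics/w5b.png',cv2.resize(im,(800,600),interpolation=cv2.INTER_CUBIC))"
```

```text
time_s: 15.13
tcp_pos: [0.6419, -0.0944, 0.4045]
ee_rot: [[-0.143, 0.99, -0.003], [0.99, 0.143, 0.001], [0.001, -0.003, -1.0]]
wrist_force: [-0.1, 0.2, -0.5]
finger_gap: 0.086
grasp_force: 41.5
tcp [ 0.6419 -0.0944  0.4045] yaw 8.2 q7 24.8 gap 0.09 t 15.1 shift [0.069  0.001  0.0046] turn 0.2
```

View pics/w5b.png

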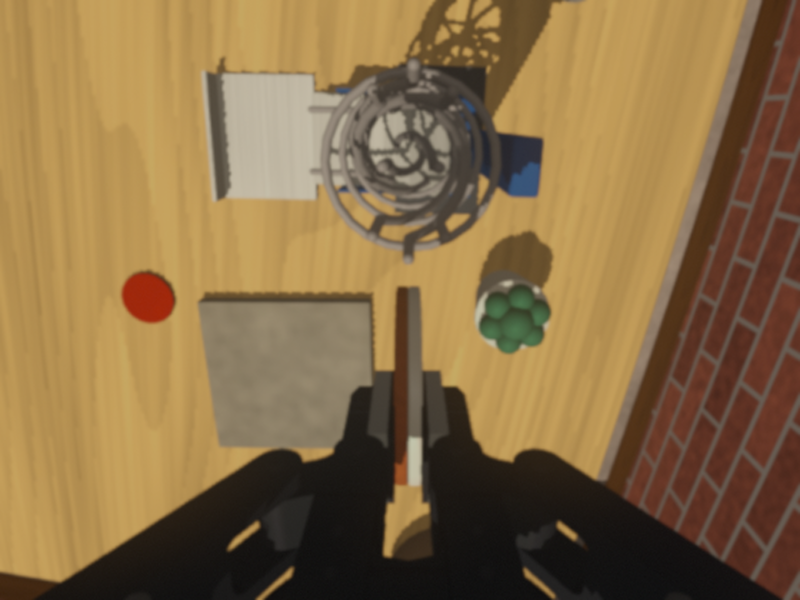

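The disc hangs plumb at (410,380) with white glaze on the right, towards the post. The ring centre of the mouth is near (411,158), with the slot's end wires at (413,68) and (408,255).

```bash
python3 - <<'E'
from h import *
np.set_printoptions(precision=4,suppress=True)
c=cap('wrist')
f=lambda x,y,z: px2w(c,(x*.7,y*.7),z)[:2]
ang=lambda d: np.degrees(np.arctan2(d[1],d[0]))
print('ringc',f(411.5,157,.305),f(411.5,157,.313),'ends',f(413,68,.312),f(408,255,.312), ang(f(413,68,.312)-f(408,255,.312))-90)
print('pan',ang(f(314,74,.006)-f(223,72,.006)),ang(f(316,199,.006)-f(217,199,.006)),ang(f(314,74,.006)-f(316,199,.006))-90, f(314,74,.006),f(316,199,.006))
print('diam',np.linalg.norm(f(323,157,.31)-f(500,157,.31)))
im=cv2.imread('pics/w5.png'); cv2.imwrite('pics/w5c.png',cv2.resize(im[35:190,205:370],(640,600),interpolation=cv2.INTER_CUBIC))
E
```

```text
ringc [ 0.6331 -0.027 ] [ 0.633  -0.0265] ends [0.6283 0.0113] [ 0.6378 -0.073 ] 6.471718517638649
pan 6.005686214022927 7.622861492249005 5.749991627489038 [0.5282 0.0207] [ 0.5409 -0.1052]
diam 0.08236603392906451
```

View pics/w5c.png

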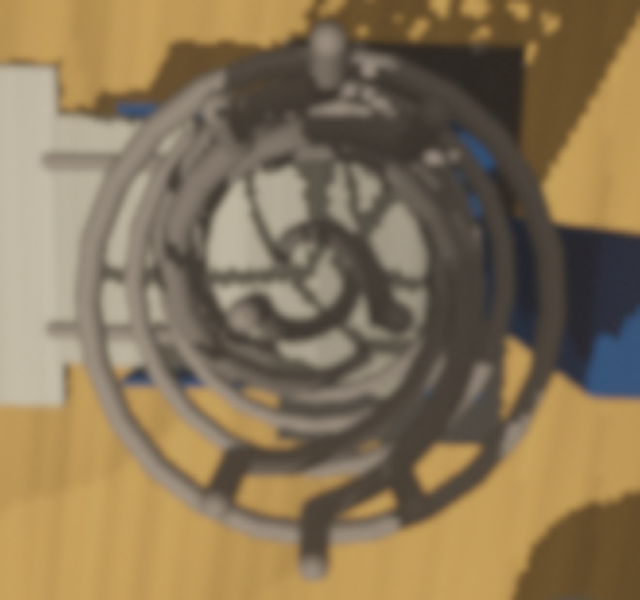

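```bash

python3 -m handwheel '[[0.016,0,0.0,0.7,1],[0.032,0,0.01,1.4,1],[0.048,0,0.02,1.4,1],[0.066,0.0005,0.03,1.4,1],[0.066,0.0005,0.04,1.4,1]]'
python3 -m handwheel '[[0,0,0,0,1],[0,0,0,0,1],[0,0,0,0,1],[0,0,0,0,1],[0,0,0,0,1]]' >/dev/null
python3 -c "
from h import *
go(.633,-.029,.324,6.8)
c=cap('wrist','w6.png')
im=cv2.imread('pics/w6.png'); cv2.imwrite('pics/w6b.png',cv2.resize(im[100:420,160:400],(600,800)[::1],interpolation=cv2.INTER_CUBIC)[:600])"
```

```text
time_s: 15.65
tcp_pos: [0.6338, -0.0245, 0.3649]
ee_rot: [[-0.117, 0.993, -0.001], [0.993, 0.117, 0.003], [0.003, -0.001, -1.0]]
wrist_force: [0.1, 0.6, -1.1]
finger_gap: 0.084
grasp_force: 41.5
tcp [ 0.6342 -0.0302  0.3669] yaw 6.5 q7 17.9 gap 0.08 t 16.1 shift [ 0.0014 -0.0011  0.0429] turn -0.3
```

View pics/w6b.png

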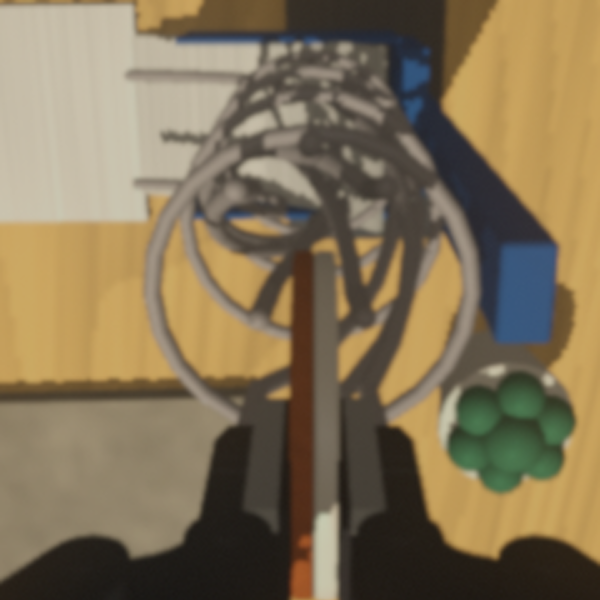

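The disc (x 315) is centred over the ring (150 to 478). I'll lower it and release.

```bash

python3 -m handwheel '[[0.001,-0.001,0.01,0,1],[0.001,-0.001,0.02,0,1],[0.001,-0.001,0.03,0,1],[0.001,-0.001,0.04,0,1],[0.001,-0.001,0.043,0,1]]'
python3 -m handwheel '[[0,0,0,0,1],[0,0,0,0,1],[0,0,0,0,0.7],[0,0,0,0,0.4],[0,0,0,0,0.4]]'
python3 -m handwheel '[[0,0,0,0,0.4],[0,0,0,0,0.4],[0,0,-0.02,0,0.4],[0,0,-0.04,0,0.4],[0,0,-0.06,0,0.4]]'
python3 -m handwheel '[[0,0,0,0,0.4],[0,0,0,0,0.4],[0,0,0,0,0.4],[0,0,0,0,0.4],[0,0,0,0,0.4]]'
python3 -c "
from h import *
c=cap('top','t7.png'); go(.477,-.046,.4,-82)
im=cv2.imread('pics/t7.png'); cv2.imwrite('pics/t7b.png',cv2.resize(im[150:310,200:420],(800,582),interpolation=cv2.INTER_CUBIC))"
```

```text
time_s: 16.53
tcp_pos: [0.632, -0.028, 0.3207]
ee_rot: [[-0.115, 0.993, -0.003], [0.993, 0.115, 0.0], [0.0, -0.003, -1.0]]
wrist_force: [-0.6, 0.9, -1.0]
finger_gap: 0.086
grasp_force: 41.5
time_s: 16.95
tcp_pos: [0.6332, -0.0284, 0.3238]
ee_rot: [[-0.115, 0.993, 0.001], [0.993, 0.115, -0.0], [-0.0, 0.001, -1.0]]
wrist_force: [0.7, 0.1, 1.2]
finger_gap: 0.299
grasp_force: 0.0
time_s: 17.37
tcp_pos: [0.6327, -0.0284, 0.3841]
ee_rot: [[-0.115, 0.993, -0.0], [0.993, 0.115, -0.0], [-0.0, -0.0, -1.0]]
wrist_force: [-0.4, -0.1, 0.2]
finger_gap: 0.299
grasp_force: 0.0
time_s: 17.78
tcp_pos: [0.6326, -0.0282, 0.3824]
ee_rot: [[-0.115, 0.993, -0.002], [0.993, 0.115, 0.0], [0.0, -0.002, -1.0]]
wrist_force: [0.3, -0.1, -0.6]
finger_gap: 0.299
grasp_force: 0.0
tcp [ 0.6327 -0.0282  0.3825] yaw 6.6 q7 17.6 gap 0.30 t 17.8 shift [ 0.0002 -0.1567 -0.0173] turn 88.6
```

View pics/t7b.png

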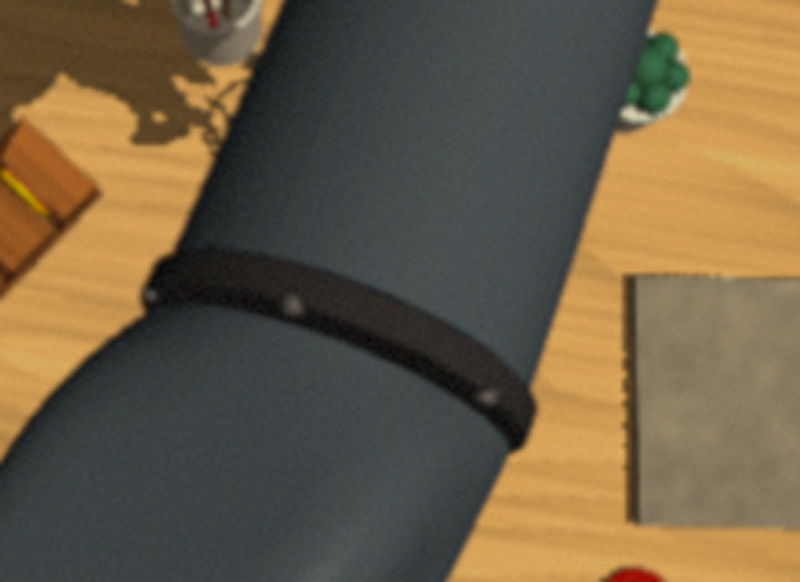

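```bash

python3 -m handwheel '[[0,-0.03,-0.005,0,-1],[0,-0.06,-0.01,0,-1],[0,-0.09,-0.01,0,-1],[0,-0.12,-0.01,0,-1],[0,-0.157,-0.01,0,-1]]' >/dev/null
for i in 1 2 3; do python3 -m handwheel '[[0,0,0,6,-1],[0,0,0,12,-1],[0,0,0,18,-1],[0,0,0,24,-1],[0,0,0,29.5,-1]]' >/dev/null; done
python3 -m handwheel '[[0,0,0.03,0,-1],[0,0,0.06,0,-1],[0,0,0.09,0,-1],[0,0,0.12,0,-1],[0,0,0.14,0,-1]]' >/dev/null
python3 -m handwheel '[[0,0,0,0,-1],[0,0,0,0,-1],[0,0,0,0,-1],[0,0,0,0,-1],[0,0,0,0,-1]]' >/dev/null
python3 -c "
from h import *
c=cap('wrist','w8.png'); go(.482,-.047,.25,-83.2)
im=cv2.imread('pics/w8.png'); g=cv2.medianBlur(cv2.cvtColor(im,cv2.COLOR_BGR2GRAY),3)
r=np.linalg.norm(w2px(c,[[.482,-.047,.014],[.482,-.08,.014]])[0]-w2px(c,[[.482,-.047,.014],[.482,-.08,.014]])[1]); print('r',r)
q=cv2.HoughCircles(g,cv2.HOUGH_GRADIENT,1,20,param1=60,param2=12,minRadius=int(r-4),maxRadius=int(r+4))
for k in q[0][:5]: print(k,px2w(c,k[:2],.014))
print(w2px(c,[[.482,-.047,.006]]))
cv2.imwrite('pics/w8b.png',cv2.resize(im[60:270,160:420],(743,600),interpolation=cv2.INTER_CUBIC))"
```

```text
tcp [ 0.4775 -0.0464  0.2543] yaw -81.9 q7 -61.3 gap 1.00 t 20.4 shift [0.0044 0.0012 0.0043] turn 1.3
r 29.42154254451409
[ 98.5 162.5  28. ] [0.44896903 0.16334899 0.014     ]
[285.5 170.5  29.1] [ 0.46913466 -0.04852328  0.014     ]
[425.5 280.5  26.6] [ 0.35254482 -0.24583499  0.014     ]
[125.5 195.5  30.2] [0.41359518 0.13236746 0.014     ]
[447.5 356.5  27.5] [ 0.23657023 -0.31278059  0.014     ]
[[285.76504308 157.75271823]]
```

View pics/w8b.png

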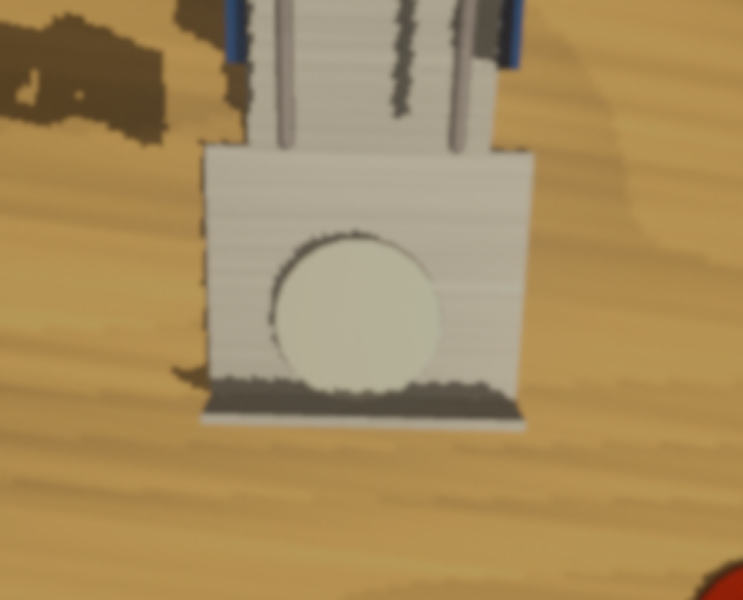

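The white disc came out glaze up at (285,171), world (0.469,-0.0485). Going down to grip it, watching the force.

```bash

python3 -m handwheel '[[-0.004,0.001,0.03,0.5,-1],[-0.0087,0.001,0.06,1.3,-0.85],[-0.0087,0.001,0.1,1.3,-0.85],[-0.0087,0.001,0.14,1.3,-0.85],[-0.0087,0.001,0.18,1.3,-0.85]]' 25 >/dev/null
python3 -m handwheel '[[0,0,0.02,0,-0.85],[0,0,0.04,0,-0.85],[0,0,0.05,0,-0.85],[0,0,0.056,0,-0.85],[0,0,0.06,0,-0.85]]'
python3 -m handwheel '[[0,0,0.002,0,-0.85],[0,0,0.004,0,-0.85],[0,0,0.006,0,-0.85],[0,0,0.008,0,-0.85],[0,0,0.008,0,-0.85]]'
python3 -c "
from h import *
go(.469,-.0485,.004,-83.2)
c=cap('wrist','w9.png'); im=cv2.imread('pics/w9.png')"
```

```text
time_s: 21.22
tcp_pos: [0.4689, -0.0487, 0.0131]
ee_rot: [[0.993, 0.118, 0.0], [0.118, -0.993, 0.0], [0.0, -0.0, -1.0]]
wrist_force: [-0.6, -0.2, 1.1]
finger_gap: 0.924
grasp_force: 0.0
time_s: 21.63
tcp_pos: [0.4686, -0.0485, 0.0054]
ee_rot: [[0.993, 0.119, 0.0], [0.119, -0.993, 0.0], [0.0, -0.0, -1.0]]
wrist_force: [-0.3, 0.5, 0.5]
finger_gap: 0.928
grasp_force: 0.0
tcp [ 0.4686 -0.0485  0.0054] yaw -83.2 q7 -40.6 gap 0.93 t 21.6 shift [0.0004 0.0001 0.0014] turn 0.0
```

```bash

python3 -m handwheel '[[0,0,0.002,0,-0.7],[0,0,0.002,0,-0.6],[0,0,0.002,0,-0.5],[0,0,0.002,0,-0.4],[0,0,0.002,0,-0.2]]'
python3 -m handwheel '[[0,0,0,0,0],[0,0,0,0,0.2],[0,0,0,0,0.2],[0,0,0,0,0.2],[0,0,0,0,0.2]]'
```

```text
time_s: 22.1
tcp_pos: [0.4685, -0.0486, 0.0037]
ee_rot: [[0.993, 0.118, 0.0], [0.118, -0.993, 0.0], [0.0, -0.0, -1.0]]
wrist_force: [-1.4, 0.2, 6.4]
finger_gap: 0.749
grasp_force: 25.9
time_s: 22.52
tcp_pos: [0.4685, -0.0486, 0.0037]
ee_rot: [[0.993, 0.118, 0.0], [0.118, -0.993, 0.0], [0.0, -0.0, -1.0]]
wrist_force: [-0.7, 0.7, 6.5]
finger_gap: 0.751
grasp_force: 25.9
```

```bash

python3 -m handwheel '[[0,0,-0.015,0,0.2],[0,0,-0.035,0,0.2],[0,0,-0.06,0,0.2],[0,0,-0.085,0,0.2],[0,0,-0.11,0,0.2]]'
python3 -m handwheel '[[0.0039,0.018,0,0,0.2],[0.012,0.052,0,0,0.2],[0.02,0.086,0,0,0.2],[0.03,0.125,0,0,0.2],[0.0389,0.1644,0,0,0.2]]' >/dev/null
python3 -m handwheel '[[0.009,0.038,0,0,0.2],[0.018,0.076,0,0,0.2],[0.027,0.114,0,0,0.2],[0.034,0.145,0,0,0.2],[0.0389,0.1644,0,0,0.2]]' >/dev/null
python3 -m handwheel '[[0,0,0,0,0.2],[0,0,0,0,0.2],[0,0,0.02,0,0.2],[0,0,0.04,0,0.2],[0,0,0.05,0,0.2]]'
python3 -c "
from h import *
go(.5847,-.3658,.0137)
c=cap('wrist','w10.png')"
```

```text
time_s: 22.93
tcp_pos: [0.468, -0.0487, 0.1143]
ee_rot: [[0.993, 0.118, -0.001], [0.118, -0.993, -0.0], [-0.001, 0.0, -1.0]]
wrist_force: [0.3, 0.6, -0.6]
finger_gap: 0.749
grasp_force: 28.2
time_s: 24.18
tcp_pos: [0.584, -0.3631, 0.0611]
ee_rot: [[0.993, 0.12, -0.002], [0.12, -0.993, 0.003], [-0.002, -0.003, -1.0]]
wrist_force: [0.2, 0.3, -0.3]
finger_gap: 0.754
grasp_force: 28.3
tcp [ 0.584  -0.3631  0.0611] yaw -83.1 q7 -29.0 gap 0.75 t 24.2 shift [0.0005 0.0029 0.0474] turn 0.0
```

```bash

python3 -m handwheel '[[0,0,0.012,0,0.2],[0,0,0.024,0,0.2],[0,0,0.034,0,0.2],[0,0,0.04,0,0.2],[0,0,0.043,0,0.2]]'
python3 -m handwheel '[[0,0,0.001,0,0.2],[0,0,0.002,0,0.2],[0,0,0.003,0,0.2],[0,0,0.003,0,0.2],[0,0,0.003,0,0.2]]'
```

```text
time_s: 24.65
tcp_pos: [0.5843, -0.3655, 0.0192]
ee_rot: [[0.993, 0.118, -0.001], [0.118, -0.993, 0.001], [-0.001, -0.001, -1.0]]
wrist_force: [0.8, 0.2, -1.2]
finger_gap: 0.751
grasp_force: 28.3
time_s: 25.07
tcp_pos: [0.5848, -0.366, 0.0176]
ee_rot: [[0.993, 0.118, 0.0], [0.118, -0.993, -0.0], [0.0, 0.0, -1.0]]
wrist_force: [0.3, 0.8, -1.2]
finger_gap: 0.749
grasp_force: 28.3
```

```bash

python3 -m handwheel '[[0,0,0.0005,0,0.2],[0,0,0.001,0,0.2],[0,0,0.0015,0,0.2],[0,0,0.002,0,0.2],[0,0,0.002,0,0.2]]' | grep -E "tcp|wrist"
python3 -m handwheel '[[0,0,0.0005,0,0.2],[0,0,0.001,0,0.2],[0,0,0.0015,0,0.2],[0,0,0.0015,0,0.2],[0,0,0.0015,0,0.2]]'| grep -E "tcp|wrist"
```

```text
tcp_pos: [0.5846, -0.3658, 0.0152]
wrist_force: [-0.4, 0.7, 0.0]
tcp_pos: [0.5847, -0.3659, 0.0139]
wrist_force: [-0.2, -0.3, 1.9]
```

Contact is made. Releasing, then going high over to the yellow disc.

```bash

python3 -m handwheel '[[0,0,0,0,0],[0,0,0,0,-0.3],[0,0,0,0,-0.6],[0,0,0,0,-0.85],[0,0,0,0,-0.85]]'
python3 -m handwheel '[[0,0,0,0,-0.85],[0,0,-0.01,0,-0.85],[0,0,-0.03,0,-0.85],[0,0,-0.06,0,-0.85],[0,0,-0.1,0,-0.85]]' >/dev/null
python3 -m handwheel '[[0,0,-0.04,0,0.3],[0,0,-0.08,0,0.3],[0,0,-0.12,0,0.3],[0,0,-0.16,0,0.3],[0,0,-0.2,0,0.3]]' >/dev/null
python3 -m handwheel '[[0,0,-0.04,0,0.3],[0,0,-0.08,0,0.3],[0,0,-0.09,0,0.3],[0,0,-0.09,0,0.3],[0,0,-0.09,0,0.3]]' 
python3 -c "
from h import *
c=cap('wrist','w11.png'); go(.593,.287,.40,147.6)
im=cv2.imread('pics/w11.png'); g=cv2.medianBlur(cv2.cvtColor(im,cv2.COLOR_BGR2GRAY),3)
p=w2px(c,[[.5847,-.3658,.024],[.5847,-.3988,.024]]); r=np.linalg.norm(p[0]-p[1]); print(p[0],r)
q=cv2.HoughCircles(g,cv2.HOUGH_GRADIENT,1,20,param1=60,param2=12,minRadius=int(r-3),maxRadius=int(r+4))
for k in q[0][:4]: print(k,px2w(c,k[:2],.024))"
for i in 1 2 3 4; do python3 -m handwheel '[[0.0043,-0.0324,0,0,0.3],[0.0086,-0.0648,0,0,0.3],[0.0129,-0.0972,0,0,0.3],[0.0172,-0.1296,0,0,0.3],[0.0213,-0.1619,0,0,0.3]]' | grep tcp; done
for i in 1 2 3 4 5; do python3 -m handwheel '[[0,0,0,5.2,0.3],[0,0,0,10.4,0.3],[0,0,0,15.6,0.3],[0,0,0,20.8,0.3],[0,0,0,25.9,0.3]]' >/dev/null; done
python3 -c "
from h import *
go(.593,.287,.24,147.6)"
```

```text
time_s: 26.32
tcp_pos: [0.5847, -0.3659, 0.0137]
ee_rot: [[0.993, 0.118, -0.0], [0.118, -0.993, -0.0], [-0.0, 0.0, -1.0]]
wrist_force: [0.5, 0.7, -0.6]
finger_gap: 0.925
grasp_force: 0.0
time_s: 27.57
tcp_pos: [0.5843, -0.3662, 0.4047]
ee_rot: [[0.993, 0.118, 0.001], [0.118, -0.993, -0.001], [0.001, 0.001, -1.0]]
wrist_force: [0.8, 0.1, 0.3]
finger_gap: 0.351
grasp_force: 0.0
tcp [ 0.5843 -0.3657  0.4034] yaw -83.2 q7 -38.9 gap 0.35 t 27.6 shift [ 0.0857 -0.6471  0.0037] turn 129.2
[284.36685648 142.4692664 ] 21.926131130420522
[284.5 142.5  21.6] [ 0.58467775 -0.36600393  0.024     ]
[ 52.5 117.5  23.3] [ 0.58323861 -0.01501988  0.024     ]
[37.5 95.5 19.9] [0.61340597 0.00564252 0.024     ]
[203.5 260.5  18.8] [ 0.37110779 -0.25325053  0.024     ]
tcp_pos: [0.5859, -0.2006, 0.4021]
tcp_pos: [0.5877, -0.0373, 0.4023]
tcp_pos: [0.5896, 0.1258, 0.4023]
tcp_pos: [0.5917, 0.289, 0.4021]
tcp [0.5818 0.1607 0.3059] yaw 163.8 q7 -161.4 gap 0.35 t 31.4 shift [-0.1163  0.0228  0.0798] turn 16.2
```

```bash

python3 -m handwheel '[[0,0,0,-6,0.3],[0,0,0,-12,0.3],[0,0,0,-18,0.3],[0,0,0,-24,0.3],[0,0,0,-30,0.3]]'
python3 -c "
from h import *
go(.593,.287,.40,-83.2); print(np.round(manip.state()['q'],1))"
```

```text
time_s: 31.78
tcp_pos: [0.5818, 0.1615, 0.3064]
ee_rot: [[0.245, -0.97, 0.005], [-0.964, -0.242, 0.112], [-0.107, -0.033, -0.994]]
wrist_force: [-0.6, -0.6, 0.7]
finger_gap: 0.346
grasp_force: 0.0
tcp [0.5818 0.1615 0.3064] yaw -166.0 q7 -135.3 gap 0.35 t 31.8 shift [-0.1283 -0.0443 -0.0789] turn -82.8
[ -55.2   45.8   83.3   90.1  -51.3   88.1 -135.3]
```

```bash

for i in 1 2 3; do python3 -m handwheel '[[0,0,0,-6,0.3],[0,0,0,-12,0.3],[0,0,0,-18,0.3],[0,0,0,-24,0.3],[0,0,0,-30,0.3]]' | grep -E "tcp|rot"; 
python3 -c "
from h import *
go(.593,.287,.40,-83.2); print(np.round(manip.state()['q'],1))"; done
```

```text
tcp_pos: [0.5818, 0.1616, 0.3064]
ee_rot: [[0.697, -0.717, 0.005], [-0.713, -0.692, 0.112], [-0.077, -0.082, -0.994]]
tcp [0.5818 0.1616 0.3064] yaw -136.0 q7 -110.1 gap 0.35 t 32.2 shift [-0.0888 -0.1025 -0.0789] turn -52.8
[ -54.6   41.3   76.1   90.1  -46.5   83.3 -110.1]
tcp_pos: [0.5817, 0.1616, 0.3064]
ee_rot: [[0.962, -0.273, 0.005], [-0.272, -0.956, 0.112], [-0.026, -0.109, -0.994]]
tcp [0.5817 0.1616 0.3064] yaw -105.9 q7 -85.1 gap 0.35 t 32.6 shift [-0.0255 -0.1332 -0.0789] turn -22.7
[-53.   37.1  68.3  90.1 -41.4  79.  -85.1]
tcp_pos: [0.5816, 0.1615, 0.3063]
ee_rot: [[0.969, 0.245, 0.005], [0.243, -0.964, 0.112], [0.032, -0.107, -0.994]]
tcp [0.5816 0.1615 0.3063] yaw -75.7 q7 -60.2 gap 0.35 t 33.0 shift [ 0.0445 -0.1282 -0.079 ] turn 7.5
[-50.5  33.3  60.1  90.  -36.2  75.5 -60.2]
```

```bash

python3 -m handwheel '[[0,-0.002,-0.02,0,0.3],[0.001,-0.004,-0.04,0,0.3],[0.002,-0.006,-0.06,0,0.3],[0.003,-0.008,-0.08,0,0.3],[0.003,-0.01,-0.1,0,0.3]]' | grep tcp
python3 -c "
from h import *
go(.5,-.4,.42); go(0,-.75,.42); print(np.round(manip.state()['q'],1))"
```

```text
tcp_pos: [0.5816, 0.1607, 0.4078]
tcp [0.5816 0.1607 0.4078] yaw -76.0 q7 -65.6 gap 0.35 t 33.5 shift [-0.2123  0.5201 -0.0754] turn 0.0
tcp [0.5816 0.1607 0.4078] yaw -76.0 q7 -65.6 gap 0.35 t 33.5 shift [-0.7809  0.7378 -0.1171] turn 0.0
[-50.4  30.1  62.5  78.6 -32.9  87.7 -65.6]
```

```bash

for i in 1 2 3; do python3 -m handwheel '[[-0.0142,0.0347,-0.005,0,0.3],[-0.0284,0.0694,-0.01,0,0.3],[-0.0426,0.104,-0.015,0,0.3],[-0.0568,0.1387,-0.02,0,0.3],[-0.0708,0.1734,-0.025,0,0.3]]' | grep tcp; done
for i in 1 2 3 4; do python3 -m handwheel '[[-0.0284,0.0109,-0.002,0,0.3],[-0.0568,0.0218,-0.004,0,0.3],[-0.0852,0.0327,-0.006,0,0.3],[-0.1136,0.0436,-0.008,0,0.3],[-0.142,0.0544,-0.0104,0,0.3]]' | grep tcp; done
python3 -c "
from h import *
go(0,-.95,.42); print(np.round(manip.state()['q'],1),np.round(manip.state()['ee_rot'],3))"
```

```text
tcp_pos: [0.554, -0.0275, 0.4108]
tcp_pos: [0.527, -0.2144, 0.4146]
tcp_pos: [0.5001, -0.4015, 0.418]
tcp_pos: [0.3746, -0.488, 0.4176]
tcp_pos: [0.25, -0.5754, 0.4173]
tcp_pos: [0.1254, -0.663, 0.4167]
tcp_pos: [0.0007, -0.7507, 0.4162]
tcp [ 7.000e-04 -7.507e-01  4.162e-01] yaw -76.0 q7 24.7 gap 0.35 t 36.4 shift [-0.048   0.1916 -0.0268] turn 0.0
[ 76.   48.5  46.1  33.9 -33.2 111.7  24.7] [[ 0.971  0.241  0.008]
 [ 0.238 -0.964  0.115]
 [ 0.036 -0.11  -0.993]]
```

```bash

for i in 1 2; do python3 -m handwheel '[[-0.003,0.012,-0.0017,0,0.3],[-0.006,0.024,-0.0034,0,0.3],[-0.009,0.036,-0.005,0,0.3],[-0.012,0.048,-0.0067,0,0.3],[-0.012,0.048,-0.0067,0,0.3]]' | grep -E "tcp|force"
python3 -c "
from h import *
s=manip.state();print(np.round(s['q'],1),np.round(np.array(s['ee_rot'])[:,2],3))"; done
```

```text
tcp_pos: [0.0085, -0.7992, 0.4031]
wrist_force: [-2.3, 1.2, 2.1]
grasp_force: 0.0
[ 83.6  52.4  24.6  20.2 -23.1 113.7  15.1] [ 0.047  0.082 -0.995]
tcp_pos: [0.0029, -0.8246, 0.3884]
wrist_force: [0.3, 0.5, -1.1]
grasp_force: 0.0
[ 84.8  55.1  18.4  14.8 -16.5 113.9  13.6] [ 0.008  0.054 -0.998]
```

It works: the overreach takes the tilt out (0.115 to 0.054). Continuing.

```bash

for i in 1 2; do python3 -m handwheel '[[-0.003,0.012,0,0,0.3],[-0.006,0.024,0,0,0.3],[-0.008,0.032,0,0,0.3],[-0.008,0.032,0,0,0.3],[-0.008,0.032,0,0,0.3]]' | grep -E "tcp"
python3 -c "
from h import *
s=manip.state();print(np.round(s['q'],1),np.round(np.array(s['ee_rot'])[:,2],3))"; done
```

```text
tcp_pos: [0.0022, -0.8413, 0.3782]
[ 85.1  57.4  22.1  11.3 -20.4 113.9  13.5] [ 0.007  0.034 -0.999]
tcp_pos: [0.0019, -0.8552, 0.367]
[ 83.6  61.1  60.6  11.1 -56.2 113.9  17.9] [ 0.004  0.013 -1.   ]
```

```bash

python3 -m handwheel '[[0.003,-0.02,-0.01,0,0.3],[0.006,-0.05,-0.02,0,0.3],[0.009,-0.08,-0.03,0,0.3],[0.012,-0.11,-0.04,0,0.3],[0.015,-0.14,-0.05,0,0.3]]' | grep tcp
python3 -c "
from h import *
s=manip.state();print(np.round(s['q'],1),np.round(np.array(s['ee_rot'])[:,2],3))
go(.5,-.4,.42)
R=np.array(s['ee_rot']);print(R.T@np.array([.093,.687,-.01]))"
```

```text
tcp_pos: [-0.0166, -0.7132, 0.4188]
[ 65.2  45.6  68.7  53.5 -42.9 103.1  39.3] [ 0.008  0.018 -1.   ]
tcp [-0.0166 -0.7132  0.4188] yaw -75.8 q7 39.3 gap 0.35 t 38.5 shift [ 0.5775 -0.1772  0.0086] turn 0.0
[ 0.25803809 -0.64312449  0.0229181 ]
```

```bash

for i in 1 2 3 4; do python3 -m handwheel '[[0.0289,-0.0089,0.0004,0,0.3],[0.0578,-0.0177,0.0008,0,0.3],[0.0866,-0.0266,0.0012,0,0.3],[0.1155,-0.0354,0.0016,0,0.3],[0.1444,-0.0443,0.002,0,0.3]]' | grep tcp; done
for i in 1 2 3 4; do python3 -m handwheel '[[0.0129,-0.0322,0.001,0,0.3],[0.0258,-0.0644,0.002,0,0.3],[0.0387,-0.0966,0.003,0,0.3],[0.0516,-0.1288,0.004,0,0.3],[0.0645,-0.161,0.005,0,0.3]]' | grep tcp; done
for i in 1 2 3 4; do python3 -m handwheel '[[0,0,0,-6,0.3],[0,0,0,-12,0.3],[0,0,0,-18,0.3],[0,0,0,-24,0.3],[0,0,0,-30,0.3]]' >/dev/null
python3 -c "
from h import *
s=manip.state();print(np.round(s['q'],1),np.round(np.array(s['ee_rot'])[:,2],3))
go(.593,.287,.24,147.6)"; done
```

```text
tcp_pos: [0.1137, -0.6362, 0.4184]
tcp_pos: [0.2429, -0.5582, 0.4183]
tcp_pos: [0.372, -0.4803, 0.4184]
tcp_pos: [0.5011, -0.4025, 0.4184]
tcp_pos: [0.5232, -0.2301, 0.4157]
tcp_pos: [0.5466, -0.0584, 0.4136]
tcp_pos: [0.5701, 0.1132, 0.4112]
tcp_pos: [0.5938, 0.2848, 0.4087]
[-60.4  44.   79.5  68.  -44.5  98.6 -38.8] [ 0.003  0.012 -1.   ]
tcp [0.5939 0.2831 0.4089] yaw -45.5 q7 -38.8 gap 0.35 t 42.2 shift [ 0.0002 -0.0024  0.1689] turn 166.9
[-59.6  40.7  72.1  68.  -39.3  95.5 -12.8] [ 0.004  0.012 -1.   ]
tcp [0.5939 0.2831 0.4091] yaw -15.5 q7 -12.8 gap 0.35 t 42.6 shift [ 0.0013 -0.002   0.1691] turn -163.1
[-58.1  37.6  64.3  67.9 -34.1  92.8  13.1] [ 0.005  0.012 -1.   ]
tcp [0.5939 0.2832 0.4093] yaw 14.5 q7 13.1 gap 0.34 t 43.0 shift [ 0.0021 -0.0013  0.1693] turn -133.1
[-55.9  34.8  56.3  67.8 -29.   90.6  39. ] [ 0.006  0.012 -1.   ]
tcp [0.594  0.2833 0.4095] yaw 44.5 q7 39.0 gap 0.35 t 43.5 shift [ 0.0025 -0.0002  0.1695] turn -103.1
```

```bash

for i in 1 2 3; do python3 -m handwheel '[[0,0,0,-6,0.3],[0,0,0,-12,0.3],[0,0,0,-18,0.3],[0,0,0,-24,0.3],[0,0,0,-30,0.3]]' >/dev/null; done
python3 -m handwheel '[[0,0,0.02,-6,0.3],[0,0,0.05,-12,0.3],[0,0,0.08,-13,0.3],[0,0,0.11,-13,0.3],[0,0,0.15,-13,0.3]]' >/dev/null
python3 -c "
from h import *
s=manip.state();print(np.round(s['q'],1),np.round(np.array(s['ee_rot'])[:,2],3))
c=cap('wrist','w12.png'); go(.593,.287,.046,147.6)
hsv=cv2.cvtColor(cv2.imread('pics/w12.png'),cv2.COLOR_BGR2HSV)
p=w2px(c,[[.593,.287,.074]])[0];print('expect',p)
# colour of yellow: saturated, hue 22-32
m=cv2.inRange(hsv,(23,215,60),(32,255,255)); m[:, :int(p[0]-40)]=0; m[:,int(p[0]+40):]=0; m[:int(p[1]-60)]=0; m[int(p[1]+60):]=0
ys,xs=np.nonzero(m); print(len(xs), xs.min(),xs.max(),np.median(xs),ys.min(),ys.max())"
```

```text
[-45.4  32.4  27.7  83.7 -16.3  66.9 132.2] [ 0.011  0.015 -1.   ]
tcp [0.5919 0.2854 0.2511] yaw 147.4 q7 132.3 gap 0.35 t 45.2 shift [-0.0005 -0.0013  0.2051] turn -0.2
expect [287.55874611 172.46712126]
201 288 292 290.0 135 187
```

```bash

python3 -m handwheel '[[0,-0.001,0.03,0,0.3],[0,-0.001,0.06,0,0.3],[0,-0.001,0.09,0,0.3],[0,-0.001,0.12,0,0.3],[0,-0.001,0.15,0,0.3]]' >/dev/null
python3 -m handwheel '[[0,0,0.02,0,0.3],[0,0,0.035,0,0.3],[0,0,0.045,0,0.3],[0,0,0.052,0,0.3],[0,0,0.054,0,0.3]]'
python3 -m handwheel '[[0,0,0,0,0.5],[0,0,0,0,0.7],[0,0,0,0,0.9],[0,0,0,0,1],[0,0,0,0,1]]' 40
python3 -m handwheel '[[0,0,0,0,1],[0,0,0,0,1],[0,0,-0.01,0,1],[0,0,-0.02,0,1],[0,0,-0.04,0,1]]'
python3 -m handwheel '[[0,0,-0.04,0,1],[0,0,-0.08,0,1],[0,0,-0.12,0,1],[0,0,-0.16,0,1],[0,0,-0.2,0,1]]' >/dev/null
python3 -m handwheel '[[0,0,-0.04,0,1],[0,0,-0.08,0,1],[0,0,-0.11,0,1],[0,0,-0.12,0,1],[0,0,-0.12,0,1]]'
python3 -c "
from h import *
print(np.round(manip.state()['q'],1));go(.633,-.028,.40,6.6)"
```

```text
time_s: 46.0
tcp_pos: [0.5982, 0.2883, 0.0556]
ee_rot: [[-0.543, -0.84, 0.007], [-0.84, 0.543, 0.014], [-0.016, 0.002, -1.0]]
wrist_force: [0.0, -1.0, 0.4]
finger_gap: 0.349
grasp_force: 0.0
time_s: 46.42
tcp_pos: [0.598, 0.2886, 0.0568]
ee_rot: [[-0.544, -0.839, 0.007], [-0.839, 0.544, 0.016], [-0.017, 0.003, -1.0]]
wrist_force: [-4.4, 2.6, 7.0]
finger_gap: 0.084
grasp_force: 39.5
time_s: 46.83
tcp_pos: [0.5974, 0.2865, 0.0954]
ee_rot: [[-0.545, -0.839, 0.005], [-0.839, 0.545, 0.013], [-0.014, 0.003, -1.0]]
wrist_force: [-0.9, 0.1, -0.5]
finger_gap: 0.08
grasp_force: 38.9
time_s: 47.67
tcp_pos: [0.5973, 0.2811, 0.4201]
ee_rot: [[-0.546, -0.838, 0.014], [-0.837, 0.546, 0.016], [-0.022, -0.003, -1.0]]
wrist_force: [0.6, -0.3, -1.4]
finger_gap: 0.084
grasp_force: 39.0
[-44.9  28.6  30.3  66.2 -14.6  87.6 129.5]
tcp [0.5973 0.2811 0.4201] yaw 146.9 q7 129.5 gap 0.08 t 47.7 shift [ 0.2398 -0.1987  0.0155] turn 140.3
```

```bash

for i in 1 2 3 4; do python3 -m handwheel '[[0,0,0,6,1],[0,0,0,12,1],[0,0,0,18,1],[0,0,0,24,1],[0,0,0,30,1]]' >/dev/null; done
python3 -m handwheel '[[0,0,0,6,1],[0,0,0,12,1],[0,0,0,18,1],[0,0,0,20.3,1],[0,0,0,20.3,1]]'
python3 -c "
from h import *
print(np.round(manip.state()['q'],1));go(.6335,-.033,.40,6.6)"
```

```text
time_s: 49.75
tcp_pos: [0.5958, 0.2818, 0.4141]
ee_rot: [[-0.113, 0.994, 0.006], [0.994, 0.113, 0.013], [0.012, 0.008, -1.0]]
wrist_force: [-0.7, 0.2, -0.5]
finger_gap: 0.08
grasp_force: 38.9
[-58.2  38.4  66.6  67.1 -35.6  94.1   6.2]
tcp [0.5958 0.2818 0.4141] yaw 6.5 q7 6.2 gap 0.08 t 49.8 shift [-0.3172  0.0018  0.0104] turn -0.1
```

```bash

python3 -m handwheel '[[-0.03,0,0,0,1],[-0.06,0,0,0,1],[-0.09,0.001,0,0,1],[-0.125,0.001,0,0,1],[-0.16,0.001,0,0,1]]' >/dev/null
python3 -m handwheel '[[-0.035,0,0,0,1],[-0.07,0,0,0,1],[-0.105,0.001,0,0,1],[-0.135,0.001,0,0,1],[-0.157,0.001,0.01,0,1]]' >/dev/null
python3 -m handwheel '[[0,0,0,0,1],[0,0,0.01,0,1],[0,0,0.02,0,1],[0,0,0.03,0,1],[0,0,0.03,0,1]]' >/dev/null
python3 -m handwheel '[[0,0,0,0,1],[0,0,0,0,1],[0,0,0,0,1],[0,0,0,0,1],[0,0,0,0,1]]' 
python3 -c "
from h import *
go(.6335,-.033,.335,6.6); 
c=cap('wrist','w13.png'); im=cv2.imread('pics/w13.png'); cv2.imwrite('pics/w13b.png',cv2.resize(im[100:420,160:400],(450,600)))"
```

```text
time_s: 51.42
tcp_pos: [0.6353, -0.0318, 0.3719]
ee_rot: [[-0.117, 0.993, 0.008], [0.993, 0.116, 0.014], [0.013, 0.01, -1.0]]
wrist_force: [1.0, 0.7, -1.0]
finger_gap: 0.083
grasp_force: 38.9
tcp [ 0.6353 -0.0318  0.3719] yaw 6.7 q7 34.6 gap 0.08 t 51.4 shift [-0.0015 -0.0023  0.0369] turn 0.1
```

View pics/w13b.png

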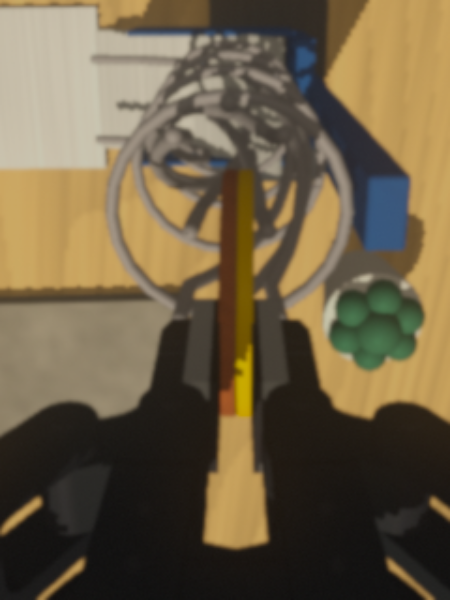

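The disc (237) is slightly right of the ring centre (230), with yellow to the post. Checking the disc's place in the grip along the slot.

```bash
python3 - <<'E'
from h import *
c=cap('wrist');s=manip.state();R=np.array(s['ee_rot']);p=np.array(s['tcp_pos'])
for dx in(0,.004,.008):
  for dz in (.012,.016,.02):
    P=[p+R@[dx+.033*np.cos(a),.004,dz-.033*np.sin(a)] for a in np.linspace(-3.14,3.14,90)]
    q=w2px(c,P); print(dx,dz,'disc far row in view %.1f near %.1f'%((q[:,1].min()-100)*1.875,(q[:,1].max()-100)*1.875))
E
```

```text
0 0.012 disc far row in view 180.5 near 433.5
0 0.016 disc far row in view 176.0 near 423.1
0 0.02 disc far row in view 171.6 near 413.3
0.004 0.012 disc far row in view 166.1 near 420.5
0.004 0.016 disc far row in view 161.8 near 410.4
0.004 0.02 disc far row in view 157.8 near 400.8
0.008 0.012 disc far row in view 151.3 near 407.3
0.008 0.016 disc far row in view 147.3 near 397.5
0.008 0.02 disc far row in view 143.5 near 388.1
```

```bash

python3 -m handwheel '[[0,-0.003,0.01,0,1],[0,-0.003,0.02,0,1],[0,-0.003,0.03,0,1],[0,-0.003,0.037,0,1],[0,-0.003,0.037,0,1]]'
python3 -m handwheel '[[0,0,0,0,1],[0,0,0,0,1],[0,0,0,0,0.7],[0,0,0,0,0.4],[0,0,0,0,0.4]]'
python3 -m handwheel '[[0,0,0,0,0.4],[0,0,0,0,0.4],[0,0,-0.02,0,0.4],[0,0,-0.04,0,0.4],[0,0,-0.06,0,0.4]]' >/dev/null
python3 -m handwheel '[[0,-0.03,-0.01,0,-1],[0,-0.06,-0.02,0,-1],[0,-0.09,-0.02,0,-1],[0,-0.12,-0.02,0,-1],[0,-0.157,-0.02,0,-1]]' >/dev/null
for i in 1 2 3; do python3 -m handwheel '[[0,0,0,6,-1],[0,0,0,12,-1],[0,0,0,18,-1],[0,0,0,24,-1],[0,0,0,29.7,-1]]' >/dev/null; done
python3 -m handwheel '[[0,0,0.03,0,-1],[0,0,0.06,0,-1],[0,0,0.09,0,-1],[0,0,0.12,0,-1],[0,0,0.14,0,-1]]' >/dev/null
python3 -m handwheel '[[0,0,0,0,-1],[0,0,0,0,-1],[0,0,0,0,-1],[0,0,0,0,-1],[0,0,0,0,-1]]' >/dev/null
cat >> h.py <<'E'
def pandisc(lo,hi,z=.014):
    c=manip.capture('wrist'); im=cv2.cvtColor(c['image'],cv2.COLOR_RGB2BGR); hsv=cv2.cvtColor(im,cv2.COLOR_BGR2HSV)
    m=cv2.inRange(hsv,lo,hi)
    n,l,st,ce=cv2.connectedComponentsWithStats(m)
    for i in np.argsort(-st[1:,4])[:3]+1: print('blob',st[i],ce[i],px2w(c,st[i][:2]+(st[i][2:4]-1)/2,z).round(4))
    g=cv2.medianBlur(cv2.cvtColor(im,cv2.COLOR_BGR2GRAY),3)
    for k in cv2.HoughCircles(g,cv2.HOUGH_GRADIENT,1,20,param1=60,param2=12,minRadius=25,maxRadius=33)[0][:4]: print('hough',k,px2w(c,k[:2],z).round(4),im[int(k[1]),int(k[0])])
    s=manip.state(); print(np.round(s['q'],1),np.round(np.array(s['ee_rot'])[:,2],3))
E
python3 -c "
from h import *
pandisc((23,180,60),(32,255,255)); go(.469,-.0485,.25,-83.2)"
```

```text
time_s: 51.93
tcp_pos: [0.632, -0.0309, 0.3325]
ee_rot: [[-0.117, 0.993, 0.005], [0.993, 0.117, 0.015], [0.014, 0.007, -1.0]]
wrist_force: [-0.1, 0.8, -0.2]
finger_gap: 0.083
grasp_force: 38.9
time_s: 52.35
tcp_pos: [0.6326, -0.0317, 0.3349]
ee_rot: [[-0.116, 0.993, 0.008], [0.993, 0.116, 0.014], [0.013, 0.01, -1.0]]
wrist_force: [0.8, -0.2, 0.3]
finger_gap: 0.299
grasp_force: 0.0
blob [ 257  142   54   53 2262] [283.54067197 168.80857648] [ 0.4689 -0.0456  0.014 ]
hough [131.5 190.5  32.4] [0.4162 0.1357 0.014 ] [25 35 46]
hough [280.5 166.5  26.4] [ 0.4703 -0.0418  0.014 ] [  0 152 182]
hough [103.5 163.5  31.3] [0.4458 0.17   0.014 ] [ 50 106 152]
hough [289.5  58.5  28. ] [ 0.5899 -0.0361  0.014 ] [144 163 171]
[-47.5  34.   81.  108.6 -37.1  69.9 -36.1] [ 0.009  0.014 -1.   ]
tcp [ 0.4774 -0.0492  0.274 ] yaw -82.4 q7 -36.1 gap 1.00 t 55.3 shift [-0.0085 -0.0015  0.0239] turn 0.8
```

```bash

python3 -m handwheel '[[-0.004,-0.002,0.03,0.8,-1],[-0.0085,-0.005,0.06,0.8,-0.85],[-0.0085,-0.005,0.1,0.8,-0.85],[-0.0085,-0.005,0.14,0.8,-0.85],[-0.0085,-0.005,0.18,0.8,-0.85]]' 25 >/dev/null
python3 -m handwheel '[[0,0,0.02,0,-0.85],[0,0,0.04,0,-0.85],[0,0,0.05,0,-0.85],[0,0,0.056,0,-0.85],[0,0,0.056,0,-0.85]]' | grep tcp
python3 -c "
from h import *
go(.4689,-.0456,.003,-83.2)
s=manip.state(); print(np.round(s['q'],1),np.round(np.array(s['ee_rot'])[:,2],3))"
```

```text
tcp_pos: [0.4699, -0.0418, 0.0366]
tcp [ 0.4699 -0.0418  0.0366] yaw -83.2 q7 -19.0 gap 0.93 t 56.1 shift [-0.0017  0.0041  0.0335] turn -0.0
[-30.9  44.6  50.8 125.9 -61.   39.6 -19. ] [ 0.007  0.015 -1.   ]
```

```bash

python3 -m handwheel '[[0,0,0,-4,-0.85],[0,0,0,-8,-0.85],[0,0,0,-12,-0.85],[0,0,0,-15,-0.85],[0,0,0,-15,-0.85]]' | grep tcp
python3 -c "
from h import *
go(.4689,-.0456,.003)
s=manip.state(); print(np.round(s['q'],1),np.round(np.array(s['ee_rot'])[:,2],3))"
```

```text
tcp_pos: [0.4705, -0.0419, 0.0379]
tcp [ 0.4705 -0.0419  0.0379] yaw -68.1 q7 -6.9 gap 0.92 t 56.6 shift [-0.0033  0.0032  0.0349] turn 0.0
[-29.2  42.7  47.1 125.8 -58.2  36.9  -6.9] [ 0.009  0.015 -1.   ]
```

```bash

python3 -m handwheel '[[-0.003,0.003,0.005,-3,-0.78],[-0.003,0.003,0.01,-5,-0.78],[-0.003,0.003,0.015,-5,-0.78],[-0.003,0.003,0.02,-5,-0.78],[-0.003,0.003,0.02,-5,-0.78]]'
python3 -c "
from h import *
go(.4689,-.0456,.003)
s=manip.state(); print(np.round(s['q'],1),np.round(np.array(s['ee_rot'])[:,2],3))"
```

```text
time_s: 56.98
tcp_pos: [0.4681, -0.0453, 0.0165]
ee_rot: [[0.894, 0.449, 0.007], [0.449, -0.893, 0.014], [0.013, -0.01, -1.0]]
wrist_force: [-0.1, 0.3, 0.6]
finger_gap: 0.893
grasp_force: 0.0
tcp [ 0.4681 -0.0453  0.0165] yaw -63.3 q7 -1.2 gap 0.89 t 57.0 shift [0.0004 0.0008 0.0135] turn 0.0
[-25.4  43.1  41.1 126.6 -59.5  32.4  -1.2] [ 0.007  0.014 -1.   ]
```

```bash

python3 -m handwheel '[[0,0.001,0.004,0,-0.78],[0,0.001,0.008,0,-0.78],[0,0.001,0.011,0,-0.78],[0,0.001,0.013,0,-0.78],[0,0.001,0.013,0,-0.78]]'
python3 -m handwheel '[[0,0,0,0,-0.6],[0,0,0,0,-0.5],[0,0,0,0,-0.4],[0,0,0,0,-0.2],[0,0,0,0,0.1]]' 25
python3 -m handwheel '[[0,0,0,0,0.2],[0,0,0,0,0.2],[0,0,0,0,0.2],[0,0,0,0,0.2],[0,0,0,0,0.2]]'
python3 -c "
from h import *
s=manip.state(); print(np.round(s['q'],1),np.round(np.array(s['ee_rot'])[:,2],3))"
```

```text
time_s: 57.4
tcp_pos: [0.4686, -0.0461, 0.0036]
ee_rot: [[0.893, 0.45, 0.007], [0.45, -0.893, 0.014], [0.013, -0.01, -1.0]]
wrist_force: [-0.2, -0.9, -0.2]
finger_gap: 0.892
grasp_force: 0.0
time_s: 57.82
tcp_pos: [0.4689, -0.0462, 0.0044]
ee_rot: [[0.893, 0.451, 0.008], [0.45, -0.893, 0.014], [0.014, -0.009, -1.0]]
wrist_force: [-1.0, -0.6, 5.8]
finger_gap: 0.749
grasp_force: 26.1
time_s: 58.23
tcp_pos: [0.4689, -0.0462, 0.0044]
ee_rot: [[0.893, 0.45, 0.008], [0.45, -0.893, 0.014], [0.014, -0.009, -1.0]]
wrist_force: [-0.3, 0.4, 5.5]
finger_gap: 0.754
grasp_force: 26.1
[-23.1  43.3  37.3 126.9 -60.2  29.7  -0.9] [ 0.008  0.014 -1.   ]
```

```bash

python3 -m handwheel '[[0,0,-0.015,0,0.2],[0,0,-0.035,0,0.2],[0,0,-0.06,0,0.2],[0,0,-0.085,0,0.2],[0,0,-0.11,0,0.2]]' | grep -E "tcp|gap"
python3 -m handwheel '[[-0.008,0.018,0,0,0.2],[-0.022,0.05,0,0,0.2],[-0.037,0.083,0,0,0.2],[-0.052,0.118,0,0,0.2],[-0.0676,0.153,0,0,0.2]]' >/dev/null
python3 -m handwheel '[[-0.0155,0.035,0,0,0.2],[-0.031,0.07,0,0,0.2],[-0.047,0.106,0,0,0.2],[-0.06,0.135,0,0,0.2],[-0.0676,0.153,0,0,0.2]]' >/dev/null
python3 -m handwheel '[[0,0,0,0,0.2],[0,0,0,0,0.2],[0,0,0.02,0,0.2],[0,0,0.04,0,0.2],[0,0,0.05,0,0.2]]' >/dev/null
python3 -m handwheel '[[0,0,0,0,0.2],[0,0,0,0,0.2],[0,0,0,0,0.2],[0,0,0,0,0.2],[0,0,0,0,0.2]]'
python3 -c "
from h import *
go(.4857,-.3802,.0144)
s=manip.state(); print(np.round(s['q'],1),np.round(np.array(s['ee_rot'])[:,2],3))"
```

```text
tcp_pos: [0.4674, -0.0478, 0.1151]
finger_gap: 0.75
time_s: 60.32
tcp_pos: [0.4858, -0.3813, 0.0603]
ee_rot: [[0.893, 0.451, 0.009], [0.451, -0.893, 0.013], [0.014, -0.008, -1.0]]
wrist_force: [-0.5, 0.2, -0.5]
finger_gap: 0.747
grasp_force: 28.0
tcp [ 0.4858 -0.3813  0.0603] yaw -63.2 q7 11.6 gap 0.75 t 60.3 shift [-0.0003 -0.0007  0.0459] turn 0.0
[  9.4  47.1  43.7 102.8 -43.7  48.8  11.6] [ 0.009  0.013 -1.   ]
```

```bash

python3 -m handwheel '[[0,0,0.012,0,0.2],[0,0,0.024,0,0.2],[0,0,0.034,0,0.2],[0,0,0.039,0,0.2],[0,0,0.042,0,0.2]]' >/dev/null
python3 -m handwheel '[[0,0,0.0005,0,0.2],[0,0,0.001,0,0.2],[0,0,0.0015,0,0.2],[0,0,0.002,0,0.2],[0,0,0.002,0,0.2]]' | grep -E "tcp|wrist"
python3 -m handwheel '[[0,0,0.0005,0,0.2],[0,0,0.001,0,0.2],[0,0,0.0015,0,0.2],[0,0,0.0015,0,0.2],[0,0,0.0015,0,0.2]]'| grep -E "tcp|wrist"
```

```text
tcp_pos: [0.486, -0.3805, 0.0156]
wrist_force: [-0.4, 0.5, -0.6]
tcp_pos: [0.486, -0.3805, 0.0145]
wrist_force: [-1.1, 2.4, 6.1]
```

```bash

python3 -m handwheel '[[0,0,0,0,0],[0,0,0,0,-0.3],[0,0,0,0,-0.6],[0,0,0,0,-0.85],[0,0,0,0,-0.85]]' | grep -E "wrist|gap"
python3 -m handwheel '[[0,0,0,0,-0.85],[0,0,-0.01,0,-0.85],[0,0,-0.03,0,-0.85],[0,0,-0.06,0,-0.85],[0,0,-0.1,0,-0.85]]' >/dev/null
python3 -m handwheel '[[0,0,-0.04,0,0.3],[0,0,-0.08,0,0.3],[0,0,-0.12,0,0.3],[0,0,-0.16,0,0.3],[0,0,-0.2,0,0.3]]' >/dev/null
python3 -m handwheel '[[0,0,-0.04,0,0.3],[0,0,-0.08,0,0.3],[0,0,-0.09,0,0.3],[0,0,-0.09,0,0.3],[0,0,-0.09,0,0.3]]' | grep tcp
for i in 1 2 3 4; do python3 -m handwheel '[[0.0169,-0.0324,0,0,0.3],[0.0338,-0.0648,0.001,0,0.3],[0.0506,-0.0972,0.001,0,0.3],[0.0675,-0.1296,0.002,0,0.3],[0.0843,-0.1619,0.0024,0,0.3]]' | grep tcp; done
python3 -m handwheel '[[0,0,0.03,-6,0.3],[0,0,0.06,-12,0.3],[0,0,0.09,-18,0.3],[0,0,0.12,-24,0.3],[0,0,0.15,-30.8,0.3]]' >/dev/null
python3 -m handwheel '[[0,0,0,0,0.3],[0,0,0,0,0.3],[0,0,0,0,0.3],[0,0,0,0,0.3],[0,0,0,0,0.3]]' >/dev/null
python3 -c "
from h import *
s=manip.state();print(np.round(s['q'],1),np.round(np.array(s['ee_rot'])[:,2],3))
c=cap('wrist','w14.png'); go(.4949,.3490,.046,-32.4)
hsv=cv2.cvtColor(cv2.imread('pics/w14.png'),cv2.COLOR_BGR2HSV)
p=w2px(c,[[.4949,.3490,.074]])[0];print('expect',p)
m=cv2.inRange(hsv,(45,120,40),(85,255,255)); m[:, :int(p[0]-40)]=0; m[:,int(p[0]+40):]=0; m[:int(p[1]-60)]=0; m[int(p[1]+60):]=0
ys,xs=np.nonzero(m); print(len(xs), xs.min(),xs.max(),np.median(xs),ys.min(),ys.max())"
```

```text
wrist_force: [0.7, -0.1, -0.1]
finger_gap: 0.923
tcp_pos: [0.4825, -0.3862, 0.4045]
tcp_pos: [0.4843, -0.2013, 0.4024]
tcp_pos: [0.4863, -0.0187, 0.403]
tcp_pos: [0.4885, 0.1637, 0.4032]
tcp_pos: [0.491, 0.3461, 0.4031]
[-70.8  34.3  54.3  93.7 -30.5  66.9 -41.7] [ 0.01   0.015 -1.   ]
tcp [0.4938 0.3465 0.256 ] yaw -32.5 q7 -41.7 gap 0.35 t 65.8 shift [-0.001  -0.0003  0.21  ] turn -0.1
expect [285.37333384 176.18782209]
120 287 289 288.0 143 198
```

```bash

python3 -m handwheel '[[-0.001,0,0.03,0,0.3],[-0.001,0,0.06,0,0.3],[-0.001,0,0.09,0,0.3],[-0.001,0,0.12,0,0.3],[-0.001,0,0.15,0,0.3]]' >/dev/null
python3 -m handwheel '[[0,0,0.02,0,0.3],[0,0,0.035,0,0.3],[0,0,0.048,0,0.3],[0,0,0.06,0,0.3],[0,0,0.06,0,0.3]]'
python3 -m handwheel '[[0,0,0,0,0.5],[0,0,0,0,0.7],[0,0,0,0,0.9],[0,0,0,0,1],[0,0,0,0,1]]' 40
python3 -m handwheel '[[0,0,0,0,1],[0,0,0,0,1],[0,0,-0.01,0,1],[0,0,-0.02,0,1],[0,0,-0.04,0,1]]'
python3 -m handwheel '[[0,0,-0.04,0,1],[0,0,-0.08,0,1],[0,0,-0.12,0,1],[0,0,-0.16,0,1],[0,0,-0.2,0,1]]' >/dev/null
python3 -m handwheel '[[0,0,-0.04,0,1],[0,0,-0.08,0,1],[0,0,-0.11,0,1],[0,0,-0.12,0,1],[0,0,-0.12,0,1]]' >/dev/null
python3 -m handwheel '[[0,0,0,-4,1],[0,0,0,-8,1],[0,0,0,-12,1],[0,0,0,-16,1],[0,0,0,-19.5,1]]' >/dev/null
python3 -m handwheel '[[0,0,0,-5,1],[0,0,0,-10,1],[0,0,0,-15,1],[0,0,0,-19.5,1],[0,0,0,-19.5,1]]'
python3 -c "
from h import *
print(np.round(manip.state()['q'],1));go(.633,-.028,.40,6.6)"
```

```text
time_s: 66.62
tcp_pos: [0.4936, 0.3484, 0.0431]
ee_rot: [[0.536, 0.844, 0.006], [0.844, -0.536, 0.013], [0.014, -0.002, -1.0]]
wrist_force: [0.3, -0.1, -0.4]
finger_gap: 0.352
grasp_force: 0.0
time_s: 67.03
tcp_pos: [0.495, 0.3487, 0.0457]
ee_rot: [[0.536, 0.844, 0.009], [0.844, -0.536, 0.015], [0.018, -0.001, -1.0]]
wrist_force: [-0.8, 0.5, 6.3]
finger_gap: 0.086
grasp_force: 42.3
time_s: 67.45
tcp_pos: [0.4931, 0.3475, 0.0845]
ee_rot: [[0.536, 0.844, 0.006], [0.844, -0.536, 0.013], [0.014, -0.002, -1.0]]
wrist_force: [0.6, 0.3, 0.0]
finger_gap: 0.087
grasp_force: 41.3
time_s: 69.12
tcp_pos: [0.4908, 0.343, 0.4031]
ee_rot: [[-0.118, 0.993, 0.005], [0.993, 0.118, 0.013], [0.012, 0.007, -1.0]]
wrist_force: [0.2, -0.3, -1.7]
finger_gap: 0.084
grasp_force: 41.3
[-67.   25.7  47.2  78.3 -19.3  83.3 -13.9]
tcp [0.4908 0.343  0.4031] yaw 6.8 q7 -13.9 gap 0.08 t 69.1 shift [-0.3852  0.0974 -0.0009] turn 0.2
```

```bash

for i in 1 2 3; do python3 -m handwheel '[[-0.0257,0.0065,0,0,1],[-0.0514,0.013,0,0,1],[-0.077,0.0195,0,0,1],[-0.1027,0.026,0,0,1],[-0.1284,0.0325,0,0,1]]' >/dev/null; done
python3 -m handwheel '[[0,0,0,0,1],[0,0,0.01,0,1],[0,0,0.02,0,1],[0,0,0.03,0,1],[0,0,0.03,0,1]]' >/dev/null
python3 -m handwheel '[[0,0,0,0,1],[0,0,0,0,1],[0,0,0,0,1],[0,0,0,0,1],[0,0,0,0,1]]' 
python3 - <<'E'
from h import *
go(.6325,-.0285,.324,6.7)
c=cap('wrist','w15.png');s=manip.state();R=np.array(s['ee_rot']);p=np.array(s['tcp_pos'])
print(np.round(s['q'],1))
hsv=cv2.cvtColor(cv2.imread('pics/w15.png'),cv2.COLOR_BGR2HSV); m=cv2.inRange(hsv,(45,100,30),(85,255,255)); m[:,:260]=0; m[:,310:]=0
ys,xs=np.nonzero(m); print('green px x',xs.min(),xs.max(),'y',ys.min(),ys.max())
for dx in(-.003,0,.003):
    q=w2px(c,[p+R@[dx+.033*np.cos(a),.002,.005-.033*np.sin(a)] for a in np.linspace(-3.14,3.14,90)]); print(dx,q[:,1].min(),q[:,1].max(),q[:,0].min(),q[:,0].max())
E
```

```text
time_s: 71.2
tcp_pos: [0.6329, -0.0277, 0.3708]
ee_rot: [[-0.115, 0.993, 0.008], [0.993, 0.115, 0.014], [0.013, 0.01, -1.0]]
wrist_force: [0.4, -0.8, -1.0]
finger_gap: 0.084
grasp_force: 41.3
tcp [ 0.6329 -0.0277  0.3708] yaw 6.6 q7 25.0 gap 0.08 t 71.2 shift [-0.0014 -0.001   0.0468] turn -0.1
[-26.4  30.   45.7  76.6 -22.1  81.8  25. ]
green px x 286 296 y 199 338
-0.003 206.64887909372408 346.801325480423 290.7246539175551 293.4134319475922
0 200.77028241383744 341.5325672002741 290.75527514537146 293.48045455788343
0.003 194.8222843989762 336.1857856817686 290.7861067605643 293.54818447594505
```

```bash

python3 -m handwheel '[[-0.001,-0.001,0.012,0,1],[-0.001,-0.001,0.024,0,1],[-0.001,-0.001,0.036,0,1],[-0.001,-0.001,0.046,0,1],[-0.001,-0.001,0.046,0,1]]'
python3 -m handwheel '[[0,0,0,0,1],[0,0,0,0,1],[0,0,0,0,0.7],[0,0,0,0,0.4],[0,0,0,0,0.4]]' | grep -E "tcp|gap"
python3 -m handwheel '[[0,0,0,0,0.4],[0,0,0,0,0.4],[0,0,-0.02,0,0.4],[0,0,-0.04,0,0.4],[0,0,-0.06,0,0.4]]' >/dev/null
python3 -m handwheel '[[0,-0.03,-0.01,0,-1],[0,-0.06,-0.02,0,-1],[0,-0.09,-0.02,0,-1],[0,-0.12,-0.02,0,-1],[0,-0.157,-0.02,0,-1]]' >/dev/null
for i in 1 2; do python3 -m handwheel '[[0,0,0,6,-1],[0,0,0,12,-1],[0,0,0,18,-1],[0,0,0,24,-1],[0,0,0,30,-1]]' >/dev/null; done
python3 -m handwheel '[[0,0,0.03,6,-1],[0,0,0.06,10,-1],[0,0,0.09,10,-1],[0,0,0.12,10,-1],[0,0,0.14,10,-1]]' >/dev/null
python3 -m handwheel '[[0,0,0,0,-1],[0,0,0,0,-1],[0,0,0,0,-1],[0,0,0,0,-1],[0,0,0,0,-1]]' >/dev/null
python3 -c "
from h import *
pandisc((45,100,40),(85,255,255)); go(.469,-.0485,.25,-63.2)"
```

```text
time_s: 71.67
tcp_pos: [0.6316, -0.0277, 0.3225]
ee_rot: [[-0.115, 0.993, 0.005], [0.993, 0.115, 0.015], [0.014, 0.006, -1.0]]
wrist_force: [0.1, 0.6, -1.6]
finger_gap: 0.087
grasp_force: 41.3
tcp_pos: [0.6325, -0.0283, 0.325]
finger_gap: 0.301
blob [ 261  146   55   55 2385] [288.16645702 172.8524109 ] [ 0.4683 -0.0513  0.014 ]
hough [286.5 172.5  29.9] [ 0.4681 -0.0495  0.014 ] [ 50 125  43]
hough [111.5 104.5  25.7] [0.4502 0.1595 0.014 ] [ 46  94 137]
hough [348.5  27.5  32.4] [ 0.6344 -0.0377  0.014 ] [109 121 132]
hough [ 91.5 101.5  28. ] [0.4433 0.1812 0.014 ] [ 48  99 143]
[-42.5  24.3  62.8 109.5 -25.8  61.2 -32.2] [ 0.009  0.015 -1.   ]
tcp [ 0.4773 -0.0454  0.264 ] yaw -63.4 q7 -32.2 gap 1.00 t 74.6 shift [-0.0091 -0.0008  0.0139] turn -0.2
```

```bash

python3 -m handwheel '[[-0.005,0.001,0.03,0,-1],[-0.01,0.002,0.06,0,-0.78],[-0.0147,0.0038,0.1,0,-0.78],[-0.0147,0.0038,0.14,0,-0.78],[-0.0147,0.0038,0.18,0,-0.78]]' 25 >/dev/null
python3 -m handwheel '[[0,0,0.02,0,-0.78],[0,0,0.04,0,-0.78],[0,0,0.054,0,-0.78],[0,0,0.06,0,-0.78],[0,0,0.06,0,-0.78]]' | grep tcp
python3 -c "
from h import *
go(.4683,-.0513,.003)
s=manip.state(); print(np.round(s['q'],1),np.round(np.array(s['ee_rot'])[:,2],3))
c=cap('top','t16.png'); im=cv2.imread('pics/t16.png')"
```

```text
tcp_pos: [0.4672, -0.0518, 0.0223]
tcp [ 0.4672 -0.0518  0.0223] yaw -63.4 q7 -7.1 gap 0.89 t 75.5 shift [0.001  0.0002 0.0193] turn 0.0
[-21.7  40.5  35.9 126.4 -53.2  29.5  -7.1] [ 0.007  0.014 -1.   ]
```

```bash

python3 -m handwheel '[[0.001,0,0.006,0,-0.78],[0.001,0,0.012,0,-0.78],[0.001,0,0.016,0,-0.78],[0.001,0,0.0185,0,-0.78],[0.001,0,0.0185,0,-0.78]]' | grep -E "tcp|wrist"
python3 -m handwheel '[[0,0,0,0,-0.6],[0,0,0,0,-0.5],[0,0,0,0,-0.4],[0,0,0,0,-0.2],[0,0,0,0,0.1]]' 25 | grep -E "tcp|gap"
python3 -m handwheel '[[0,0,0,0,0.2],[0,0,0,0,0.2],[0,0,0,0,0.2],[0,0,0,0,0.2],[0,0,0,0,0.2]]'
python3 -m handwheel '[[0,0,-0.015,0,0.2],[0,0,-0.035,0,0.2],[0,0,-0.06,0,0.2],[0,0,-0.085,0,0.2],[0,0,-0.11,0,0.2]]' | grep -E "tcp|gap"
python3 -c "
from h import *
go(.5703,-.2668,.11,-63.2)"
```

```text
tcp_pos: [0.4681, -0.051, 0.004]
wrist_force: [0.3, -0.2, -0.4]
tcp_pos: [0.4684, -0.0512, 0.0049]
finger_gap: 0.751
time_s: 76.77
tcp_pos: [0.4684, -0.0513, 0.0048]
ee_rot: [[0.894, 0.447, 0.008], [0.447, -0.894, 0.014], [0.014, -0.009, -1.0]]
wrist_force: [-0.8, 0.2, 6.3]
finger_gap: 0.746
grasp_force: 26.0
tcp_pos: [0.4668, -0.0528, 0.1155]
finger_gap: 0.748
tcp [ 0.4668 -0.0528  0.1155] yaw -63.4 q7 -18.0 gap 0.75 t 77.2 shift [-0.0032  0.2377  0.0032] turn -0.2
```

```bash

python3 -m handwheel '[[0,0.02,0,0,0.2],[-0.001,0.045,0,0,0.2],[-0.001,0.07,0,0,0.2],[-0.002,0.1,0,0,0.2],[-0.002,0.13,0,0,0.2]]' >/dev/null
python3 -m handwheel '[[0,0.03,0,0,0.2],[0,0.06,0,0,0.2],[0,0.085,0,0,0.2],[-0.001,0.1,0,0,0.2],[-0.001,0.107,0.01,0,0.2]]' >/dev/null
python3 -m handwheel '[[0,0,0.02,0,0.2],[0,0,0.035,0,0.2],[0,0,0.045,0,0.2],[0,0,0.045,0,0.2],[0,0,0.045,0,0.2]]' >/dev/null
python3 -m handwheel '[[0,0,0,0,0.2],[0,0,0,0,0.2],[0,0,0,0,0.2],[0,0,0,0,0.2],[0,0,0,0,0.2]]' | grep gap
python3 -c "
from h import *
go(.5703,-.2668,.0148,-63.2)
s=manip.state(); print(np.round(s['q'],1))"
```

```text
finger_gap: 0.748
tcp [ 0.5714 -0.2652  0.0575] yaw -63.4 q7 -3.8 gap 0.75 t 78.8 shift [-0.0023  0.0013  0.0427] turn -0.2
[ -2.4  47.3  41.6 101.1 -42.1  48.4  -3.8]
```

```bash

python3 -m handwheel '[[-0.001,0.001,0.012,0,0.2],[-0.002,0.001,0.024,0,0.2],[-0.002,0.001,0.034,0,0.2],[-0.002,0.001,0.037,0,0.2],[-0.002,0.001,0.039,0,0.2]]' >/dev/null
python3 -m handwheel '[[0,0,0.0005,0,0.2],[0,0,0.001,0,0.2],[0,0,0.0015,0,0.2],[0,0,0.002,0,0.2],[0,0,0.002,0,0.2]]' | grep -E "tcp|wrist"
python3 -m handwheel '[[0,0,0.0005,0,0.2],[0,0,0.001,0,0.2],[0,0,0.0015,0,0.2],[0,0,0.0015,0,0.2],[0,0,0.0015,0,0.2]]'| grep -E "tcp|wrist"
```

```text
tcp_pos: [0.5703, -0.2664, 0.0163]
wrist_force: [0.5, 0.5, -0.4]
tcp_pos: [0.5703, -0.2664, 0.015]
wrist_force: [-0.9, 1.8, 5.7]
```

```bash

python3 -m handwheel '[[0,0,0,0,0],[0,0,0,0,-0.3],[0,0,0,0,-0.6],[0,0,0,0,-0.78],[0,0,0,0,-0.78]]' | grep -E "wrist|gap"
python3 -m handwheel '[[0,0,0,0,-0.78],[0,0,-0.01,0,-0.78],[0,0,-0.03,0,-0.78],[0,0,-0.06,0,-0.78],[0,0,-0.1,0,-0.78]]' >/dev/null
python3 -m handwheel '[[0,0,-0.04,0,-0.78],[0,0,-0.08,0,-0.78],[0,0,-0.12,0,-0.78],[0,0,-0.16,0,-0.78],[0,0,-0.2,0,-0.78]]' >/dev/null
python3 -m handwheel '[[0,0,0,0,-0.78],[0,0,0,0,-0.78],[0,0,0,0,-0.78],[0,0,0,0,-0.78],[0,0,0,0,-0.78]]' | grep tcp
python3 - <<'E'
from h import *
c=cap('wrist','w17.png'); im=cv2.imread('pics/w17.png'); hsv=cv2.cvtColor(im,cv2.COLOR_BGR2HSV)
for n,P in(('white',[.5847,-.366,.024]),('yellow',[.486,-.3805,.024]),('green',[.5703,-.2665,.024])):
    p=w2px(c,[P])[0]; print(n,p, hsv[int(p[1]),int(p[0])] if 0<=p[1]<420 and 0<=p[0]<560 else None)
g=cv2.medianBlur(cv2.cvtColor(im,cv2.COLOR_BGR2GRAY),3)
for k in cv2.HoughCircles(g,cv2.HOUGH_GRADIENT,1,25,param1=60,param2=12,minRadius=22,maxRadius=30)[0][:6]: print('hough',k,px2w(c,k[:2],.024).round(4),hsv[int(k[1]),int(k[0])])
c=cap('top','t17.png'); im=cv2.imread('pics/t17.png'); hsv=cv2.cvtColor(im,cv2.COLOR_BGR2HSV)
# mat (dark) and cork/blue near mat
m0=w2px(c,[[.421,.149,.004],[.421,.149,.046]]); print('mat px',m0)
x0,y0=(m0[0]-30).astype(int)
print('V grid'); print(hsv[y0:y0+60:4,x0:x0+60:4,2]); print('H'); print(hsv[y0:y0+60:4,x0:x0+60:4,0])
E
```

```text
wrist_force: [0.5, 0.3, 0.6]
finger_gap: 0.887
tcp_pos: [0.5675, -0.2701, 0.3132]
white [360.72068333 178.28977619] [ 39  34 179]
yellow [333.10068004 245.61851968] [ 26 255 174]
green [286.21272628 153.44118766] [ 63 180 119]
hough [361.5 178.5  24.9] [ 0.5849 -0.367   0.024 ] [ 40  34 179]
hough [333.5 244.5  23.5] [ 0.4877 -0.3802  0.024 ] [ 26 255 174]
hough [284.5 150.5  25.7] [ 0.5726 -0.2629  0.024 ] [ 63 180 119]
hough [208.5 278.5  22.5] [ 0.3608 -0.2478  0.024 ] [  5 243 133]
hough [177.5 306.5  26. ] [ 0.2957 -0.2247  0.024 ] [ 17 162  33]
hough [393.5 305.5  24.9] [ 0.4416 -0.5068  0.024 ] [ 16 152  37]
mat px [[241.5767801  269.28365515]
 [239.94099929 268.21769969]]
V grid
[[ 85  90 158 209 211 206 203 202 202 199 203 204 205 201 207]
 [118 205 209 197 200 185 190 205 210 208 207 201 197 198 200]
 [217 216 218 210 100 115 144 154 199 207 196 196 196 201 206]
 [218 218 218 120 109 161 150 161 168 196 218 205 202 203 204]
 [211 212 219 113 157 161 167 159 105  57  59  55  51  51  49]
 [203 202 202 154 137 145  65  59  63  59  49  35  38  46  46]
 [209 211 210 195  55  62 
[... 789 characters left out ...]
7  17]
 [ 17  17  18  18  15  15  14  15  14  60 102  95  99  86  90]
 [ 17  17  17  17  15  14  13  86  96  94  77 100 150  95 102]
 [ 17  17  17  17  75 102  90  90 105  96  95  86  98  85  95]
 [ 17  17  18  90  86  90  60  90  98  94  90  86  94  90  94]
 [ 17  18  94  83 113  80  90  90  95  99  94  99 100  83  90]
 [ 90  94  90  75  86 105  90  95  94  90  87  90  85 103  94]
 [ 95  95  90  85  90  84  90  85  94  90  94  81  96 100 107]
 [120 105  85 110  86  90  86  90  90  86  94  94  93  94  80]
 [100 105 101  90  83 100  83  90  81 105  94  99  84  98  94]
 [ 79  85  99  90  90  90  95  81  90  97  86  83  86  99  94]
 [ 96  81  90  90 105  99  94  87  94  90  90  94  90  84  86]]
```

All three discs are glaze up at their spots, but the pot has been knocked off the mat's centre. I'll go over and look.

```bash

python3 -m handwheel '[[0,0,-0.02,0,-1],[0,0,-0.04,0,-1],[0,0,-0.06,0,-1],[0,0,-0.08,0,-1],[0,0,-0.08,0,-1]]' >/dev/null
for i in 1 2 3; do python3 -m handwheel '[[0.005,-0.0288,0,0,-1],[0.01,-0.0577,0,0,-1],[0.015,-0.0865,0.001,0,-1],[0.02,-0.1154,0.001,0,-1],[0.0247,-0.1442,0.002,0,-1]]' >/dev/null; done
python3 -m handwheel '[[0,0,0.03,0,-1],[0,0,0.06,0,-1],[0,0,0.09,0,-1],[0,0,0.12,0,-1],[0,0,0.13,0,-1]]' >/dev/null
python3 -m handwheel '[[0,0,0,0,-1],[0,0,0,0,-1],[0,0,0,0,-1],[0,0,0,0,-1],[0,0,0,0,-1]]' | grep tcp
python3 - <<'E'
from h import *
c=cap('wrist','w18.png'); im=cv2.imread('pics/w18.png'); hsv=cv2.cvtColor(im,cv2.COLOR_BGR2HSV)
s=manip.state(); print(np.round(s['q'],1)); go(.44,.15,.25,-63.2)
print('exp mat',w2px(c,[[.421,.149,.004],[.45,.16,.046]]))
dark=((hsv[...,2]<45)|((hsv[...,0]>85)&(hsv[...,0]<130)&(hsv[...,1]>90))).astype(np.uint8)
cork=cv2.inRange(hsv,(8,120,90),(16,255,255))
for n,m,z in(('dark',dark,.004),('cork',cork,.046)):
    _,l,st,ce=cv2.connectedComponentsWithStats(m)
    for i in np.argsort(-st[1:,4])[:4]+1: print(n,st[i],ce[i],px2w(c,ce[i],z).round(4))
E
```

```text
tcp_pos: [0.4416, 0.1503, 0.2646]
[-67.   21.3  60.2 111.3 -22.5  59.1 -60.2]
tcp [0.4414 0.1503 0.2644] yaw -63.4 q7 -60.2 gap 1.00 t 84.4 shift [-0.0016 -0.0002  0.0144] turn -0.2
exp mat [[280.53405271 177.67950271]
 [282.54913616 158.80673254]]
dark [    0   277   560   143 34058] [279.31954313 378.37057373] [0.145  0.0143 0.004 ]
dark [ 447    0  113  133 6103] [491.01835163  48.61117483] [0.6548 0.0087 0.004 ]
dark [534 139  22  25 143] [543.67832168 152.41958042] [ 0.5914 -0.1178  0.004 ]
dark [545 111  15  18 125] [553.376 121.36 ] [ 0.626  -0.1049  0.004 ]
cork [  40   31  119   92 4323] [87.59241268 80.2641684 ] [0.4341 0.3721 0.046 ]
cork [ 251  128   59   57 2502] [279.69944045 156.47242206] [0.4509 0.1638 0.046 ]
cork [ 180    0   95   34 1684] [218.4608076   12.30760095] [0.5485 0.2768 0.046 ]
cork [160  59  27  19  73] [171.50684932  68.06849315] [0.4822 0.2985 0.046 ]
```

The pot now stands at (0.451,0.1635), 33 mm off the mat's centre. I'll grip it and put it back.

```bash

python3 -m handwheel '[[0.004,-0.002,0.03,0,-1],[0.008,-0.004,0.06,0,-1],[0.0109,-0.0052,0.1,0,-1],[0.0109,-0.0052,0.14,0,-1],[0.0109,-0.0052,0.18,0,-1]]' >/dev/null
python3 -m handwheel '[[0,0,0.015,0,-1],[0,0,0.03,0,-1],[0,0,0.045,0,-1],[0,0,0.058,0,-1],[0,0,0.064,0,-1]]' | grep -E "tcp|wrist"
python3 -m handwheel '[[0,0,0.002,0,-0.7],[0,0,0.002,0,-0.3],[0,0,0.002,0,0],[0,0,0.002,0,0.3],[0,0,0.002,0,0.4]]' 40
python3 -m handwheel '[[0,0,0,0,0.4],[0,0,0,0,0.4],[0,0,0,0,0.4],[0,0,0,0,0.4],[0,0,0,0,0.4]]'
python3 -c "
from h import *
go(.421,.149,.018); s=manip.state(); print(np.round(s['q'],1))"
```

```text
tcp_pos: [0.4502, 0.1634, 0.0188]
wrist_force: [-0.1, 1.1, -0.0]
time_s: 85.67
tcp_pos: [0.4506, 0.1634, 0.0185]
ee_rot: [[0.894, 0.448, 0.009], [0.448, -0.894, 0.015], [0.014, -0.009, -1.0]]
wrist_force: [-0.9, -0.5, 5.3]
finger_gap: 0.694
grasp_force: 43.8
time_s: 86.08
tcp_pos: [0.4506, 0.1634, 0.0185]
ee_rot: [[0.894, 0.448, 0.009], [0.447, -0.894, 0.015], [0.014, -0.01, -1.0]]
wrist_force: [-0.3, -0.5, 7.5]
finger_gap: 0.695
grasp_force: 44.0
tcp [0.4506 0.1634 0.0185] yaw -63.4 q7 -36.4 gap 0.69 t 86.1 shift [-0.0329 -0.0004  0.    ] turn 0.0
[-46.1  40.2  32.6 125.5 -50.8  27.5 -36.4]
```

```bash

python3 -m handwheel '[[0,0,-0.008,0,0.4],[0,0,-0.015,0,0.4],[-0.008,0,-0.02,0,0.4],[-0.017,0,-0.02,0,0.4],[-0.025,0,-0.02,0,0.4]]' | grep -E "tcp|wrist"
python3 -m handwheel '[[-0.008,0,0,0,0.4],[-0.008,0,0.004,0,0.4],[-0.008,0,0.009,0,0.4],[-0.008,0,0.013,0,0.4],[-0.008,0,0.016,0,0.4]]' | grep -E "tcp|wrist"
python3 -m handwheel '[[0,0,0.0007,0,0.4],[0,0,0.0015,0,0.4],[0,0,0.0022,0,0.4],[0,0,0.003,0,0.4],[0,0,0.003,0,0.4]]' | grep -E "tcp|wrist"
python3 -c "
from h import *
s=manip.state(); print(np.round(s['q'],1),np.round(np.array(s['ee_rot'])[:,2],3))"
```

```text
tcp_pos: [0.4265, 0.1513, 0.0378]
wrist_force: [-0.6, -0.4, -2.5]
tcp_pos: [0.421, 0.1484, 0.0206]
wrist_force: [0.4, 0.4, -2.5]
tcp_pos: [0.4208, 0.1484, 0.0186]
wrist_force: [-0.6, -1.1, 1.6]
[-44.7  38.2  30.2 130.2 -53.   23.7 -33.4] [ 0.008  0.015 -1.   ]
```

Contact again. Releasing, backing off high and checking.

```bash

python3 -m handwheel '[[0,0,0,0,0.2],[0,0,0,0,0],[0,0,0,0,-0.3],[0,0,0,0,-0.7],[0,0,0,0,-1]]' | grep -E "wrist|gap"
python3 -m handwheel '[[0,0,0,0,-1],[0,0,0,0,-1],[0,0,-0.01,0,-1],[0,0,-0.03,0,-1],[0,0,-0.06,0,-1]]' | grep gap
python3 -m handwheel '[[0,0,-0.04,0,-1],[0,0,-0.08,0,-1],[0,0,-0.12,0,-1],[0,0,-0.16,0,-1],[0,0,-0.19,0,-1]]' >/dev/null
python3 -m handwheel '[[0,0,0,0,-1],[0,0,0,0,-1],[0,0,0,0,-1],[0,0,0,0,-1],[0,0,0,0,-1]]' | grep tcp
python3 - <<'E'
from h import *
c=cap('wrist','w19.png'); im=cv2.imread('pics/w19.png'); hsv=cv2.cvtColor(im,cv2.COLOR_BGR2HSV)
print('exp',w2px(c,[[.421,.149,.004],[.421,.149,.046]]))
m=cv2.inRange(hsv,(8,120,90),(16,255,255)); _,l,st,ce=cv2.connectedComponentsWithStats(m)
for i in np.argsort(-st[1:,4])[:4]+1: print('cork',st[i],px2w(c,ce[i],.046).round(4))
# mat dark extents along column/row through mat centre
p=w2px(c,[[.421,.149,.004]])[0].astype(int); v=hsv[...,2]
print(v[p[1],p[0]-80:p[0]+80:4]); print(v[p[1]-80:p[1]+80:4,p[0]])
c=cap('scene','s19.png'); im=cv2.imread('pics/s19.png'); hsv=cv2.cvtColor(im,cv2.COLOR_BGR2HSV)
for n,P in(('white',[.5847,-.366,.024]),('yellow',[.486,-.3805,.024]),('green',[.5703,-.2665,.024])):
    q=w2px(c,[P])[0]; print(n,q,hsv[int(q[1]),int(q[0])])
E
```

```text
wrist_force: [-0.6, 0.4, 0.8]
finger_gap: 0.947
finger_gap: 0.998
tcp_pos: [0.4182, 0.1447, 0.2673]
exp [[284.97821805 156.93011127]
 [284.62325027 164.3589939 ]]
cork [  49   33   93   67 2491] [0.4198 0.3738 0.046 ]
cork [ 257  137   58   55 2433] [0.4216 0.1483 0.046 ]
cork [180   0  63  25 626] [0.5218 0.2831 0.046 ]
cork [518 306  18  37  96] [ 0.3761 -0.2259  0.046 ]
[169 171 170 168 164 159 154 151 154 152  51  48  44  45 153 156 140 145
 113 130 139 128 117 132 124 141 160 115  49  50  68 176 178 177 177 178
 178 178 178 178]
[171 174 169 163 172 178 178 178 177 177 125  48  44  43  45  85 143 131
 128 127 139 139 146 148 135 133 143 138 128  84  51 114 161 167 174 174
 174 172 175 176]
white [121.52710711 285.23976927] [ 19  54 197]
yellow [120.62135318 256.78043069] [ 20 193 197]
green [165.82377629 277.07471929] [ 65 155 117]
```

```bash
python3 -c "
from station import manip
print(manip.finish_job())"
```

```text
the job is handed in; nothing more can be done
None
```

The job is handed in after about 88 s: white, yellow and green (there was no blue disc) lie glaze up side by side on the shelf, set down in that order, and the pot, put back once after being knocked aside, stands centred on its mat. The final checks were by image code rather than by eye, and one needless turn drove the last joint to its range limit mid-run, which was recovered without contact.

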